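# Clamp the mosaic tablets and turn them under the curing lamp

## Robot

A 7-joint arm with a two-finger parallel gripper is mounted at the origin on the work surface. World frame = base frame: x ahead of the robot, y to its left, z up, the work surface at z = 0. Lengths are in m, angles in degrees, forces in N, time in s.
With the tool pointing down it reaches from about 0.425 to 0.875 m from the base axis. Payload 4.7 kg.
Tool frame: the origin (TCP) lies midway between the tips of the shut fingers; the grasp point (between the pads) lies 19 mm behind it (env.grip_depth is the distance from the TCP to the grasp point, in m); z points along the fingers, y is the line along which they close (so a half turn about z gives the same grasp; the last joint's range is limited). The gripper opens to 87 mm and grips with 3 to 60 N. Pads are 19 mm wide; open, the fingers measure 117 mm over their backs; the gripper's body (75 mm by 190 mm) begins 51 mm behind the grasp point.
Start: joints at [74.891, 18.392, -4.016, 83.108, 1.295, 78.541, -3.26], TCP at [0.178, -0.625, 0.188] pointing down, gripper open.
Joint ranges: [-163.93, 163.93], [-17.29, 119.83], [-79.2, 71.16], [3.27, 140.29], [-89.18, 269.18], [5.43, 117.66], [-154.24, 154.24]. Speed limits (degrees/s): [147.25, 147.25, 180, 180, 180, 180, 180].

## Interface

Orientations are given as [roll, pitch, yaw] about the fixed x, y, z axes, in that order (R = Rz(yaw) Ry(pitch) Rx(roll)).
In Python, from cell import get_obs, optics, env, nets gives the robot as it stands.
- The arm moves only by the shell command python3 -m creep 'ROWS' [FORCE]. ROWS is JSON, a list of rows, each an object of numbers: "wx", "wy", "wz": the turn, a rotation vector about the tool's x, y, z in degrees; "tx", "ty", "tz": the shift along the tool's x, y, z in mm; "gripper": the opening, from -1 (shut) to 1 (fully open). A call has 1 to 5 rows; each row is the pose to reach, as a shift and turn from the pose commanded when the call began, along the tool's axes at that moment; what a row does not reach only later rows make up. A row lasts 1/12 s, in which the tool goes at most 41.7 mm and 7.16 degrees, less where a joint would pass 70% of its speed; a pose out of reach is approached as far as the arm can. A call with a gripper value outside its range is refused whole. The fingers move at their own pace and stop on an object; FORCE is the grip in N (left out, the last holds). Time passes only in rows, so rows that repeat a pose let the fingers close. It gives the time, the measured TCP pose, the force, the opening and the grip force at its end, in the units of the state.
- get_obs(): the state, without advancing time (a new reading comes with each control period).
- optics.read_camera(name): name is "side" or "top"; returns (picture, depth): 420x560x3 uint8, red, green, blue; 420x560 float32, m along the optical axis (not along the pixel's ray), 0 where there is no reading.
- optics.camera_info(name): a dict with "fovy" (degrees; the focal length in pixels is half the picture's height over the tangent of half this angle, whatever the lens; pixels are square), "cx", "cy" (the principal point, pixels), "R" (3x3) and "t" (3): a world point X has camera coordinates R X + t. Camera axes: x right, y down, z forward; pixel columns grow to the right and rows downward; lengths in m; the calibration is good to about 2 mm. A picture is of the moment at which its call begins. camera_info takes no time and is no camera call.
- env.sign_off(): hands the job in; it is judged then, once.
Trained networks look in the newest picture that a camera, given by its name, has taken for a name from the list of things; names that differ only in an ending like _2 or _b are one class to them, and where a whole thing is asked for, a point or a joint stands for the part that bears it (a point fixed in the world has none). Each returns a list of dicts, best first, with "confidence" (0 to 1); they miss things now and then, are a little off and sometimes report something else, mostly with a low value. They report only what shows in the picture. A call takes as long as a camera call.
- nets.look_for(query, camera): "point" ([x, y, z] in m, in world coordinates, good to about 4 mm: the middle of the surface that is visible of it).
- nets.place_of(query, camera): "point" ([x, y, z] in m, in world coordinates, good to about 4 mm: a listed point, or the origin of a listed thing).
The state is a dict: "time_s": time; "qpos": joint angles; "joint_velocities": joint speeds; "effort": joint torques, N m; "tool_pos": TCP position; "tool_rot": TCP orientation; "force": force on the tool from outside, world axes, zero at the start; "wrist_torque": the same for the moment, N m; "grip_width": finger opening in m; "grasp_force": force on a finger pad.
Only numpy, scipy, OpenCV 4.12 (cv2) and the standard library are available. Lean on these libraries where they do the work, as an engineer would, in place of code of your own. Each camera call takes 0.05 s, during which the arm holds its last target. There are 200 camera calls.

## Task

Swing the turntable by its red post to its loading stop, with the clamps on your side, and lay every mosaic tablet from the board flat in a clamp of its own; turn each of those clamps' ratchet knobs clockwise until it slips at its set torque. Then swing the table half a turn, until it drops into the stop that holds the tablets under the lamp, and leave the other things on the bench alone.

Things in the scene. Friction and masses are not known exactly. Their poses are not given: they have to be found in the camera images.
- turntable (a joint): Turntable angle, rad: 0 = loading (clamps on the robot's side), 3.14 = curing (clamps at the far side under the lamp). Grows clockwise from above: the red post goes from the robot's right past its near side to its left. A sprung plunger draws the plate into notches at 0 and 3.14 from about 0.06 away; climbing in or out takes about 8 N at the post, elsewhere 2 N. It stays put; stops 0.13 beyond.
- stand: Dark pedestal of the round grey turntable plate (430 mm across, its top 50 mm above the bench), with the lamp. Origin: on the bench on the turntable's axis; x points from the axis to the lamp, away from the robot. The white lamp head (85 x 310 mm, 160 to 205 mm above the bench) is centred 125 mm along x; its column stands at 262 mm.
- post_grip (a point): Upright round red post that turns the plate: 18 mm in diameter, 170 mm from the axis, its top 130 mm above the bench. The point is on its centre line, 15 mm below the top. At turntable 0 it lies on the stand's -y side.
- seat1 (a point): Clamp station 1 (left as the robot sees it at turntable 0; 110 mm apart). Point: on the plate's top, where the centre of a clamped tablet's underside belongs; it turns with the plate, -x points outward. Fence face 30 mm out on -x (12 mm high, 46 wide); jaw face 42 mm in on +x when wide open: a tablet goes down into this 72 mm gap, its 60 mm side along x.
- jaw1: Black sliding jaw of station 1, 15 mm high, 42 mm wide. Origin: on the plate's top, 7 mm behind its face. Wide open at the start; slides up to 20 mm towards the fence (-x), 5 mm for each radian of the knob, pushing the tablet before it; stays where it is left.
- knob1 (a point): Ratchet knob of station 1: round, black, fluted, orange cap, 40 mm in diameter, 25 mm high, top 108 mm above the bench, vertical axis 79 mm inward (+x) of seat1. Point: on the axis, 98 mm above the bench; the blue housing below ends at 72 mm. Clockwise from above closes the jaw, counter-clockwise opens it. About 2.4 rad bring the open jaw against a tablet at the fence.
- click1 (a joint): How far the knob of station 1 has slipped in its torque ratchet, rad: 0 until the jaw is tight; past the set torque (0.15 N m) the knob turns on with no more force and this value grows with it.
- seat2 (a point): Clamp station 2 (middle as the robot sees it at turntable 0; 110 mm apart). Point: on the plate's top, where the centre of a clamped tablet's underside belongs; it turns with the plate, -x points outward. Fence face 30 mm out on -x (12 mm high, 46 wide); jaw face 42 mm in on +x when wide open: a tablet goes down into this 72 mm gap, its 60 mm side along x.
- jaw2: Black sliding jaw of station 2, 15 mm high, 42 mm wide. Origin: on the plate's top, 7 mm behind its face. Wide open at the start; slides up to 20 mm towards the fence (-x), 5 mm for each radian of the knob, pushing the tablet before it; stays where it is left.
- knob2 (a point): Ratchet knob of station 2: round, black, fluted, orange cap, 40 mm in diameter, 25 mm high, top 108 mm above the bench, vertical axis 79 mm inward (+x) of seat2. Point: on the axis, 98 mm above the bench; the blue housing below ends at 72 mm. Clockwise from above closes the jaw, counter-clockwise opens it. About 2.4 rad bring the open jaw against a tablet at the fence.
- click2 (a joint): How far the knob of station 2 has slipped in its torque ratchet, rad: 0 until the jaw is tight; past the set torque (0.15 N m) the knob turns on with no more force and this value grows with it.
- seat3 (a point): Clamp station 3 (right as the robot sees it at turntable 0; 110 mm apart). Point: on the plate's top, where the centre of a clamped tablet's underside belongs; it turns with the plate, -x points outward. Fence face 30 mm out on -x (12 mm high, 46 wide); jaw face 42 mm in on +x when wide open: a tablet goes down into this 72 mm gap, its 60 mm side along x.
- jaw3: Black sliding jaw of station 3, 15 mm high, 42 mm wide. Origin: on the plate's top, 7 mm behind its face. Wide open at the start; slides up to 20 mm towards the fence (-x), 5 mm for each radian of the knob, pushing the tablet before it; stays where it is left.
- knob3 (a point): Ratchet knob of station 3: round, black, fluted, orange cap, 40 mm in diameter, 25 mm high, top 108 mm above the bench, vertical axis 79 mm inward (+x) of seat3. Point: on the axis, 98 mm above the bench; the blue housing below ends at 72 mm. Clockwise from above closes the jaw, counter-clockwise opens it. About 2.4 rad bring the open jaw against a tablet at the fence.
- click3 (a joint): How far the knob of station 3 has slipped in its torque ratchet, rad: 0 until the jaw is tight; past the set torque (0.15 N m) the knob turns on with no more force and this value grows with it.
- tablet1: Mosaic tablet with blue tesserae on top, 60 x 44 mm, 18 mm thick, 80 to 170 g. Origin: centre of its underside; x along its 60 mm side, z up. It starts lying on the plywood board (240 x 260 mm, 12 mm thick, fixed on the bench). Absent in some starts.
- tablet2: Mosaic tablet with sea-green tesserae on top, 60 x 44 mm, 18 mm thick, 80 to 170 g. Origin: centre of its underside; x along its 60 mm side, z up. It starts lying on the plywood board (240 x 260 mm, 12 mm thick, fixed on the bench). Absent in some starts.
- tablet3: Mosaic tablet with sand-coloured tesserae on top, 60 x 44 mm, 18 mm thick, 80 to 170 g. Origin: centre of its underside; x along its 60 mm side, z up. It starts lying on the plywood board (240 x 260 mm, 12 mm thick, fixed on the bench). Absent in some starts.
- jar: Glass jar with a steel lid, 70 mm across, 100 mm high; not part of the job. Origin: centre of its underside.
- tin: Green tin, open, 72 mm across, 70 mm high; not part of the job. Origin: centre of its underside.
- tub: White plastic tub, open, 90 mm across, 110 mm high; not part of the job. Origin: centre of its underside.
- brush: Brush with a red handle, 200 mm long; not part of the job. Origin: the middle of its length, at the bench.
- stone: Grey rubbing stone, 90 x 50 x 35 mm; not part of the job. Origin: centre of its underside.
- carton_low: Low cardboard carton of orange glass, 100 x 100 x 60 mm; not part of the job. Origin: centre of its underside.

How it is judged:
By the outcome, as a careful person would: the job done as asked, in the order asked, and still so for the second after the job is handed in, with the robot touching nothing.
Of tablet1, tablet2, tablet3 only 2 to 3 are there at a start; the rules pass over those that are not, and their reading is None.
At some moment in a run one of tablet1, tablet2, tablet3 may be knocked a few centimetres aside while the robot is not near it.
Once in a run the grip may slacken for a moment while it holds something.
It also fails if it takes over 210 s, if anything falls off the work surface, if the arm or the gripper's body presses on something with over 40 N, if the wrist force passes 120 N, or if a joint passes its speed limit or range.

## Working session

There is one attempt and no reset: what is moved stays moved. The work goes in short steps, Python scripts to look and compute and a shell command to move; the robot and the scene stay as the last step left them, time stands still between calls to the robot, and variables do not carry over. Pictures are saved under pics/ and viewed, at most 14 in all, crops included, and the job is handed in when it is done.

```bash
ls; mkdir -p pics
python3 - <<'E'
from cell import get_obs, optics, env, nets
import cv2,numpy as np
for c in ("top","side"):
    p,d=optics.read_camera(c); cv2.imwrite(f"pics/{c}0.png",p[:,:,::-1])
    for q in ["stand","post_grip","seat1","seat3","knob1","knob2","knob3","tablet1","tablet2","tablet3","jar","tin","tub","brush","stone","carton_low"]:
        r=nets.place_of(q,c); print(c,q,[(np.round(x["point"],3).tolist(),round(x["confidence"],2)) for x in r[:2]])
print(get_obs()); i=optics.camera_info("top"); print(i)
E
```

```text
pics
top stand [([0.621, 0.093, 0.003], 0.97), ([0.449, 0.1, 0.114], 0.66)]
top post_grip [([0.449, 0.103, 0.117], 0.57)]
top seat1 [([0.732, 0.217, 0.053], 0.89), ([0.512, 0.225, 0.046], 0.87)]
top seat3 [([0.732, 0.217, 0.053], 0.89), ([0.512, 0.225, 0.046], 0.87)]
top knob1 [([0.617, 0.141, 0.094], 0.75), ([0.73, 0.136, 0.096], 0.61)]
top knob2 [([0.617, 0.141, 0.094], 0.75), ([0.73, 0.136, 0.096], 0.61)]
top knob3 [([0.617, 0.141, 0.094], 0.75), ([0.73, 0.136, 0.096], 0.61)]
top tablet1 [([0.487, -0.43, 0.01], 0.87), ([0.59, -0.368, 0.016], 0.66)]
top tablet2 [([0.487, -0.43, 0.01], 0.87), ([0.59, -0.368, 0.016], 0.66)]
top tablet3 [([0.487, -0.43, 0.01], 0.87), ([0.59, -0.368, 0.016], 0.66)]
top jar [([0.617, 0.436, 0.002], 0.72), ([0.619, 0.143, 0.096], 0.49)]
top tin [([0.731, -0.295, 0.004], 0.84)]
top tub [([0.303, 0.418, 0.0], 0.66), ([0.591, -0.368, 0.015], 0.26)]
top brush [([0.329, 0.218, -0.006], 0.59), ([0.336, -0.214, 0.001], 0.58)]
top stone [([0.337, -0.215, 0.001], 0.97)]
top carton_low [([0.485, 0.437, 0.001], 0.86)]
side stand [([0.618, 0.096, -0.002], 0.76)]
sid
[... 1281 characters left out ...]
1, -3.12769103e+01,
       -6.35455269e-02,  3.35138035e-02,  1.64747439e-05]), 'tool_pos': array([ 0.17821045, -0.62511057,  0.18789075]), 'tool_rot': array([1.79994942e+02, 5.63105539e-03, 1.59196557e+01]), 'force': array([-0.08052416,  0.20465115, -1.18435315]), 'wrist_torque': array([-0.01531336, -0.01019083, -0.00222449]), 'grasp_force': 0.0, 'grip_width': 0.08683742686778592}
{'fovy': 44.72082297144831, 'cx': 285.2154249485004, 'cy': 210.09353179870652, 'R': array([[ 9.37500826e-03, -9.99954407e-01,  1.81457393e-03],
       [-9.92496494e-01, -9.52629632e-03, -1.21901429e-01],
       [ 1.21913157e-01, -6.58131358e-04, -9.92540553e-01]]), 't': array([0.00490245, 0.52783453, 1.31444148])}
```

View pics/top0.png

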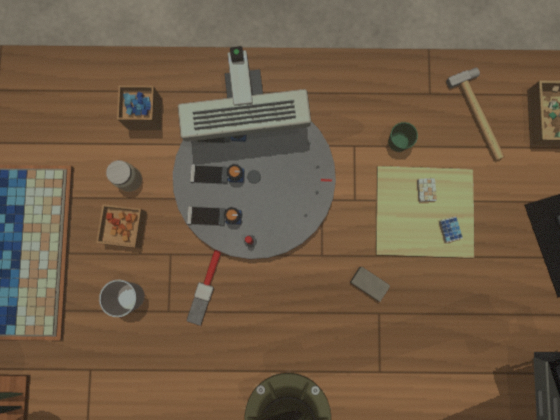

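View pics/side0.png

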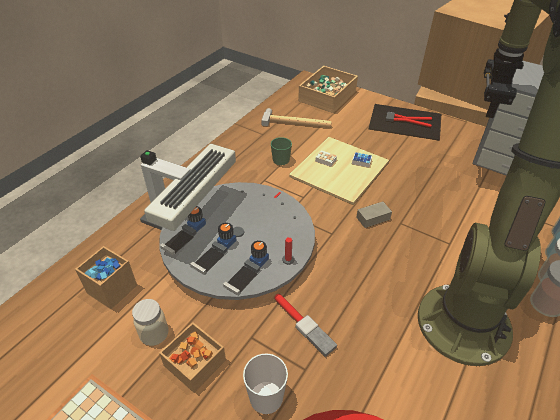

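Top picture: sand tablet at (427,190) and blue at (451,230) on the board, with no sea-green one. The post is at (249,240), on the near side, so the table is at about 1.6 rad. The lamp head at (244,115) is tilted about 8°. The side picture agrees. Next I'll measure these exactly.

```bash
cat > h.py <<'E'
from cell import get_obs, optics, env, nets
import cv2,numpy as np
from scipy.optimize import least_squares
def cloud(c):
    p,d=optics.read_camera(c); i=optics.camera_info(c)
    f=210/np.tan(np.radians(i["fovy"]/2)); v,u=np.mgrid[:420,:560]
    P=np.stack([(u-i["cx"])/f*d,(v-i["cy"])/f*d,d],-1)
    W=(P-i["t"])@i["R"]; W[d==0]=np.nan
    return p,W
def rect(pts):
    (cx,cy),(w,h),a=cv2.minAreaRect((pts[:,:2]*1000).astype(np.float32))
    if h>w: w,h,a=h,w,a+90
    return round(cx),round(cy),round(w),round(h),round((a+90)%180-90,1)  # long side direction, deg
def box(W,x,y,z):
    return (W[...,0]>x[0])&(W[...,0]<x[1])&(W[...,1]>y[0])&(W[...,1]<y[1])&(W[...,2]>z[0])&(W[...,2]<z[1])
def go(x,y,z,yaw=None):
    "shift (tool axes mm) and wz from present pose to world target (mm)"
    s=get_obs(); p=s["tool_pos"]*1000; a=s["tool_rot"][2]; r=np.radians(a)
    dx,dy=x-p[0],y-p[1]
    print("tx %.1f ty %.1f tz %.1f"%(np.cos(r)*dx+np.sin(r)*dy,np.sin(r)*dx-np.cos(r)*dy,p[2]-z),"wz %.1f"%(0 if yaw is None else a-yaw))
def tablets(c="top"):
    p,W=cloud(c); out={}
    m=box(W,(.38,.72),(-.55,-.22),(.022,.045)); n,l=cv2.connectedComponents(m.astype(np.uint8))
    for k in range(1,n):
        if (l==k).sum()>60: print(c,"tablet",rect(W[l==k]),"z",round(np.median(W[l==k][:,2]),4),"rgb",np.median(p[l==k],0))
E
python3 - <<'E'
from h import *
for c in ("top","side"):
    p,W=cloud(c)
    m=box(W,(.36,.88),(-.2,.4),(.044,.056)); P=W[m]
    a=np.degrees(np.arctan2(P[:,1]-.093,P[:,0]-.62)); r=np.hypot(P[:,0]-.62,P[:,1]-.093)
    E=np.array([P[a//6==k][np.argmax(r[a//6==k])][:2] for k in range(-30,30) if (a//6==k).any() and r[a//6==k].max()>.19])
    f=least_squares(lambda q:np.hypot(E[:,0]-q[0],E[:,1]-q[1])-q[2],[.62,.093,.215],loss="soft_l1",f_scale=.002)
    print(c,"circle",f.x.round(4))
    m=box(W,(.5,.95),(-.15,.33),(.19,.215)); print("lamp",rect(W[m]))
    m=box(W,(.36,.88),(-.2,.4),(.08,.14))&(p[...,0]>1.8*p[...,1].astype(int))&(p[...,0]>1.8*p[...,2].astype(int))&(p[...,0]>90)&~box(W,(.5,.9),(-.2,.4),(.08,.14)); print("post",m.sum(),np.nanmedian(W[m],0),rect(W[m]))
    m=box(W,(.52,.82),(.0,.3),(.09,.112)); n,l=cv2.connectedComponents(m.astype(np.uint8))
    for k in range(1,n):
        if (l==k).sum()>40: print("knob",rect(W[l==k]))
    tablets(c)
E
```

```text
top circle [0.6359 0.1191 0.2414]
lamp (790, 116, 309, 194, -82.4)
post 37 [0.44422282 0.09969968 0.12862044] (444, 100, 14, 14, 46.0)
knob (615, 138, 41, 38, 1.6)
top tablet (586, -368, 61, 47, 2.1) z 0.0297 rgb [145. 141. 121.]
top tablet (482, -428, 60, 46, 15.3) z 0.0295 rgb [ 79.  97. 113.]
side circle [0.6152 0.0945 0.2148]
lamp (792, 117, 313, 196, -82.5)
post 116 [0.44288311 0.10585192 0.11146596] (468, 127, 82, 17, 43.8)
knob (721, 136, 41, 30, 85.5)
knob (616, 141, 41, 39, -14.0)
side tablet (588, -364, 64, 49, 1.1) z 0.0316 rgb [211.  180.5 141.5]
side tablet (703, -286, 52, 16, 62.1) z 0.0324 rgb [69. 78. 59.]
side tablet (483, -428, 61, 52, 12.8) z 0.0319 rgb [105. 128. 141.]
```

```bash
python3 -m creep '[{"tx":34,"ty":-20,"tz":-10,"gripper":1},{"tx":68,"ty":-41,"tz":-20},{"tx":102,"ty":-61,"tz":-32},{"tx":136,"ty":-82,"tz":-32},{"tx":170,"ty":-102,"tz":-32}]'
python3 -m creep '[{"tx":34,"ty":-20},{"tx":68,"ty":-41},{"tx":102,"ty":-61},{"tx":136,"ty":-82},{"tx":170,"ty":-102}]'
python3 -m creep '[{"tx":11,"ty":-39,"wz":4.1},{"tx":22,"ty":-78,"wz":8.3},{"tx":33,"ty":-117,"wz":8.3},{"tx":44,"ty":-156,"wz":8.3},{"tx":55,"ty":-195,"wz":8.3}]'
python3 -c "
from h import *; go(443.5,101,200,7.6)"
```

```text
tx 454.2 ty -625.6 tz -12.1 wz 8.3validation failed for argument at $[0]...
validation failed for argument at $[0]...
validation failed for argument at $[0]...
```

```bash
python3 -m creep '[{"wx":0,"wy":0,"wz":0,"tx":34,"ty":-20,"tz":-10,"gripper":1},{"wx":0,"wy":0,"wz":0,"tx":68,"ty":-41,"tz":-20,"gripper":1},{"wx":0,"wy":0,"wz":0,"tx":102,"ty":-61,"tz":-32,"gripper":1},{"wx":0,"wy":0,"wz":0,"tx":136,"ty":-82,"tz":-32,"gripper":1},{"wx":0,"wy":0,"wz":0,"tx":170,"ty":-102,"tz":-32,"gripper":1}]'; python3 -m creep --help | head -30
```

```text
time_s: 2.32
tool_pos: [0.3151, -0.4793, 0.2212]
tool_rot: [179.9, -0.0, 15.9]
force: [0.7, -0.3, -0.1]
grip_width: 0.087
grasp_force: 0.0invalid input: not JSON, or not a number
```

```bash
python3 -m creep '[{"wx":0,"wy":0,"wz":0,"tx":34,"ty":-20,"tz":0,"gripper":1},{"wx":0,"wy":0,"wz":0,"tx":68,"ty":-41,"tz":0,"gripper":1},{"wx":0,"wy":0,"wz":0,"tx":102,"ty":-61,"tz":0,"gripper":1},{"wx":0,"wy":0,"wz":0,"tx":136,"ty":-82,"tz":0,"gripper":1},{"wx":0,"wy":0,"wz":0,"tx":170,"ty":-102,"tz":0,"gripper":1}]'
python3 -m creep '[{"wx":0,"wy":0,"wz":4,"tx":11,"ty":-39,"tz":0,"gripper":1},{"wx":0,"wy":0,"wz":8.3,"tx":22,"ty":-78,"tz":0,"gripper":1},{"wx":0,"wy":0,"wz":8.3,"tx":33,"ty":-117,"tz":0,"gripper":1},{"wx":0,"wy":0,"wz":8.3,"tx":44,"ty":-156,"tz":0,"gripper":1},{"wx":0,"wy":0,"wz":8.3,"tx":55,"ty":-195,"tz":0,"gripper":1}]'
python3 -c "
from h import *; go(443.5,101,200,7.6)"
```

```text
time_s: 2.73
tool_pos: [0.4503, -0.334, 0.2202]
tool_rot: [180.0, -0.0, 15.9]
force: [1.1, -0.2, 0.3]
grip_width: 0.0871
grasp_force: 0.0
time_s: 3.15
tool_pos: [0.4484, -0.1311, 0.22]
tool_rot: [180.0, -0.0, 7.6]
force: [0.5, -0.1, 0.1]
grip_width: 0.0874
grasp_force: 0.0
tx 25.9 ty -230.7 tz 20.0 wz 0.0
```

```bash
python3 -m creep '[{"wx":0,"wy":0,"wz":0,"tx":5,"ty":-40,"tz":0,"gripper":1},{"wx":0,"wy":0,"wz":0,"tx":10,"ty":-80,"tz":0,"gripper":1},{"wx":0,"wy":0,"wz":0,"tx":15,"ty":-120,"tz":0,"gripper":1},{"wx":0,"wy":0,"wz":0,"tx":20,"ty":-160,"tz":0,"gripper":1},{"wx":0,"wy":0,"wz":0,"tx":25,"ty":-200,"tz":0,"gripper":1}]'
python3 -m creep '[{"wx":0,"wy":0,"wz":0,"tx":1,"ty":-30,"tz":0,"gripper":1},{"wx":0,"wy":0,"wz":0,"tx":1,"ty":-31,"tz":20,"gripper":1},{"wx":0,"wy":0,"wz":0,"tx":1,"ty":-31,"tz":45,"gripper":1},{"wx":0,"wy":0,"wz":0,"tx":1,"ty":-31,"tz":60,"gripper":1},{"wx":0,"wy":0,"wz":0,"tx":1,"ty":-31,"tz":60,"gripper":1}]'
python3 - <<'E'
from h import *; go(444.5,101,96,7.6)
p,W=cloud("side"); cv2.imwrite("pics/s1.png",cv2.resize(p[130:350,180:460,::-1],None,fx=2,fy=2))
E
```

```text
time_s: 3.57
tool_pos: [0.4466, 0.0704, 0.2202]
tool_rot: [179.9, -0.1, 7.6]
force: [0.4, -0.0, -1.3]
grip_width: 0.0871
grasp_force: 0.0
time_s: 3.98
tool_pos: [0.4413, 0.0991, 0.157]
tool_rot: [-180.0, 0.3, 7.7]
force: [-1.3, -0.3, 0.6]
grip_width: 0.0871
grasp_force: 0.0
tx 3.4 ty -1.5 tz 61.0 wz 0.1
```

View pics/s1.png

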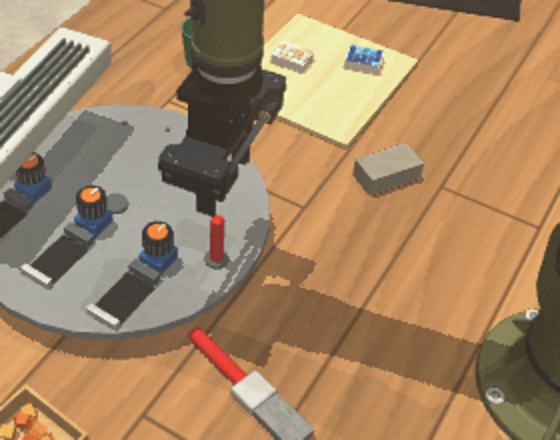

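The side crop shows the post at (217,240) beneath the gripper and the near finger at (207,200). This fits the measured numbers, so I'll descend and grip.

```bash
python3 -m creep '[{"wx":0,"wy":0,"wz":0,"tx":2,"ty":-1,"tz":35,"gripper":1},{"wx":0,"wy":0,"wz":0,"tx":2,"ty":-1,"tz":63,"gripper":1},{"wx":0,"wy":0,"wz":0,"tx":2,"ty":-1,"tz":63,"gripper":1},{"wx":0,"wy":0,"wz":0,"tx":2,"ty":-1,"tz":63,"gripper":-1},{"wx":0,"wy":0,"wz":0,"tx":2,"ty":-1,"tz":63,"gripper":-1}]' 35
python3 -m creep '[{"wx":0,"wy":0,"wz":0,"tx":0,"ty":0,"tz":0,"gripper":-1},{"wx":0,"wy":0,"wz":0,"tx":0,"ty":0,"tz":0,"gripper":-1},{"wx":0,"wy":0,"wz":0,"tx":0,"ty":0,"tz":0,"gripper":-1},{"wx":0,"wy":0,"wz":0,"tx":0,"ty":0,"tz":0,"gripper":-1},{"wx":0,"wy":0,"wz":0,"tx":0,"ty":0,"tz":0,"gripper":-1}]'
python3 - <<'E'
import numpy as np
from cell import get_obs
p=get_obs()["tool_pos"][:2]*1000; c=np.array([615.2,94.5]); a0=np.degrees(np.arctan2(*(p-c)[::-1]))%360; print(a0,np.hypot(*(p-c)))
r=np.radians(7.6); X=np.array([np.cos(r),np.sin(r)]);Y=np.array([np.sin(r),-np.cos(r)])
for a in np.linspace(a0,277.6,13)[0:]:
    q=c+170*np.array([np.cos(np.radians(a)),np.sin(np.radians(a))])-p; print("%.1f tx %.1f ty %.1f"%(a,q@X,q@Y))
E
```

```text
time_s: 4.45
tool_pos: [0.4473, 0.1008, 0.099]
tool_rot: [180.0, -0.2, 7.6]
force: [0.0, -0.1, 0.1]
grip_width: 0.08
grasp_force: 0.0
time_s: 4.87
tool_pos: [0.4459, 0.1005, 0.0972]
tool_rot: [180.0, -0.0, 7.6]
force: [0.2, -0.3, -0.1]
grip_width: 0.0479
grasp_force: 0.0
177.95445388727603 169.37329115128767
178.0 tx -0.6 ty -0.1
186.3 tx -3.0 ty 24.4
194.6 tx -1.8 ty 49.0
202.9 tx 3.0 ty 73.1
211.2 tx 11.2 ty 96.4
219.5 tx 22.6 ty 118.1
227.8 tx 37.1 ty 138.1
236.1 tx 54.3 ty 155.7
244.4 tx 73.9 ty 170.6
252.7 tx 95.4 ty 182.6
261.0 tx 118.4 ty 191.3
269.3 tx 142.4 ty 196.6
277.6 tx 167.0 ty 198.4
```

```bash
python3 -m creep '[{"wx":0,"wy":0,"wz":0,"tx":0,"ty":0,"tz":0,"gripper":-1},{"wx":0,"wy":0,"wz":0,"tx":0,"ty":0,"tz":0,"gripper":-1},{"wx":0,"wy":0,"wz":0,"tx":0,"ty":0,"tz":0,"gripper":-1},{"wx":0,"wy":0,"wz":0,"tx":0,"ty":0,"tz":0,"gripper":-1},{"wx":0,"wy":0,"wz":0,"tx":0,"ty":0,"tz":0,"gripper":-1}]'
python3 -m creep '[{"wx":0,"wy":0,"wz":0,"tx":0,"ty":0,"tz":0,"gripper":-1},{"wx":0,"wy":0,"wz":0,"tx":0,"ty":0,"tz":0,"gripper":-1}]'
```

```text
time_s: 5.28
tool_pos: [0.4456, 0.1006, 0.0968]
tool_rot: [180.0, 0.0, 7.6]
force: [0.5, -0.3, 0.7]
grip_width: 0.0148
grasp_force: 0.0
time_s: 5.45
tool_pos: [0.4457, 0.1006, 0.0968]
tool_rot: [180.0, 0.0, 7.6]
force: [0.2, 0.0, 0.5]
grip_width: 0.0033
grasp_force: 0.0
```

The grip closed on nothing, so I'll look again.

Run:
```python
from h import *
p,W=cloud("side"); q,V=cloud("top")
m=(p[...,0]>1.8*p[...,1].astype(int))&(p[...,0]>1.8*p[...,2].astype(int))&(p[...,0]>90)&box(W,(.38,.55),(.0,.2),(.055,.15))
P=W[m]; print(len(P)); 
for z in (.07,.09,.11,.128):
    k=P[abs(P[:,2]-z)<.006]; print(z,len(k),k[:,0].min().round(4),k[:,0].max().round(4),np.median(k,0).round(4))
i=optics.camera_info("side"); print("cam",-i["R"].T@i["t"])
def proj(c,X):
    i=optics.camera_info(c); f=210/np.tan(np.radians(i["fovy"]/2)); Y=i["R"]@np.array(X)+i["t"]; return Y[0]/Y[2]*f+i["cx"],Y[1]/Y[2]*f+i["cy"]
print(proj("side",[.4457,.1006,.097]),proj("side",[.445,.1,.13]),proj("top",[.445,.1,.13]))
cv2.imwrite("pics/s2.png",np.hstack([cv2.resize(p[190:290,240:340,::-1],None,fx=4,fy=4,interpolation=2),cv2.resize(q[190:290,200:300,::-1],None,fx=4,fy=4,interpolation=2)]))
```

```text
102
0.07 22 0.4361 0.4517 [0.4417 0.1062 0.0721]
0.09 21 0.4374 0.4511 [0.4412 0.1058 0.0908]
0.11 19 0.4371 0.5208 [0.4985 0.1382 0.1096]
0.128 1 0.4377 0.4377 [0.4377 0.1006 0.1223]
cam [0.04504307 0.76618478 0.98590285]
(np.float64(288.1038076530572), np.float64(248.34104470772127)) (np.float64(288.712018441127), np.float64(239.60762107536289)) (np.float64(247.86882848210894), np.float64(238.6635055632897))
```

View pics/s2.png

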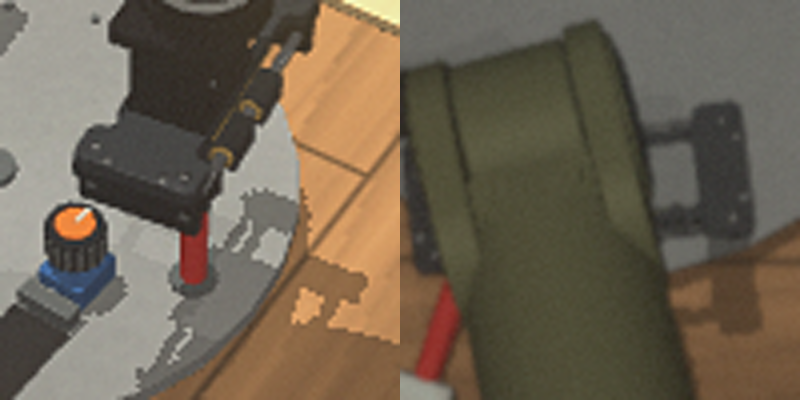

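The post at side crop (193,250) hasn't moved, and no finger shows in front of it. I'll check the hand's actual geometry against the TCP using depth.

Run:
```python
from h import *
print({k:(v if np.isscalar(v) else np.round(v,3)) for k,v in get_obs().items() if k in("tool_pos","tool_rot","grip_width","qpos")}, env.grip_depth)
p,W=cloud("side")
m=box(W,(.36,.54),(-.05,.25),(.14,.3))
for z in (.15,.16,.17,.18,.19,.2,.22,.25):
    k=W[m&(abs(W[...,2]-z)<.005)]
    if len(k)>5: print(z,len(k),k[:,:2].min(0).round(3),k[:,:2].max(0).round(3))
for uv in ((286,246),(288,248),(288,243),(289,238),(285,245),(291,246),(293,240)): print(uv,W[uv[1],uv[0]].round(4),p[uv[1],uv[0]])
```

```text
{'qpos': array([ 30.369,   0.457, -46.006, 114.707,   0.364,  64.982, -98.171]), 'tool_pos': array([0.446, 0.101, 0.097]), 'tool_rot': array([1.79998e+02, 6.00000e-03, 7.61900e+00]), 'grip_width': 0.0014093348518862436} 0.0187
0.15 6 [0.431 0.089] [0.437 0.108]
0.2 22 [0.397 0.016] [0.463 0.19 ]
0.22 209 [0.395 0.011] [0.476 0.191]
0.25 382 [0.395 0.004] [0.47  0.199]
(286, 246) [0.4033 0.1804 0.208 ] [49 45 41]
(288, 248) [0.3982 0.18   0.204 ] [48 46 41]
(288, 243) [0.3959 0.1844 0.2264] [47 40 37]
(289, 238) [0.3962 0.1803 0.2388] [55 50 47]
(285, 245) [0.4054 0.1815 0.2112] [53 50 47]
(291, 246) [0.4371 0.1011 0.1118] [132  52  47]
(293, 240) [0.4704 0.0349 0.0531] [147 145 139]
```

```bash
python3 -m creep '[{"wx":0,"wy":0,"wz":0,"tx":0,"ty":0,"tz":0,"gripper":1},{"wx":0,"wy":0,"wz":0,"tx":0,"ty":0,"tz":0,"gripper":1},{"wx":0,"wy":0,"wz":0,"tx":0,"ty":0,"tz":0,"gripper":1},{"wx":0,"wy":0,"wz":0,"tx":0,"ty":0,"tz":0,"gripper":1},{"wx":0,"wy":0,"wz":0,"tx":0,"ty":0,"tz":0,"gripper":1}]' >/dev/null
python3 -m creep '[{"wx":0,"wy":0,"wz":0,"tx":0,"ty":0,"tz":0,"gripper":1},{"wx":0,"wy":0,"wz":0,"tx":0,"ty":0,"tz":0,"gripper":1},{"wx":0,"wy":0,"wz":0,"tx":0,"ty":0,"tz":0,"gripper":1},{"wx":0,"wy":0,"wz":0,"tx":0,"ty":0,"tz":0,"gripper":1},{"wx":0,"wy":0,"wz":0,"tx":0,"ty":0,"tz":0,"gripper":1}]'
python3 - <<'E'
from h import *
p,W=cloud("side")
m=box(W,(.38,.54),(-.05,.25),(.056,.3))&(p.max(-1)<90)
for z in np.arange(.06,.26,.01):
    k=W[m&(abs(W[...,2]-z)<.005)]
    if len(k)>2: print(z.round(3),len(k),k[:,:2].min(0).round(3),k[:,:2].max(0).round(3))
cv2.imwrite("pics/s3.png",cv2.resize(p[170:290,220:360,::-1],None,fx=5,fy=5,interpolation=2))
E
```

```text
time_s: 6.43
tool_pos: [0.4457, 0.1006, 0.0968]
tool_rot: [180.0, -0.0, 7.6]
force: [-0.1, -0.2, -0.2]
grip_width: 0.0598
grasp_force: 0.0
0.06 72 [0.43  0.088] [0.527 0.183]
0.07 31 [0.487 0.128] [0.528 0.182]
0.09 35 [0.487 0.138] [0.521 0.165]
0.1 43 [0.487 0.125] [0.523 0.166]
0.11 76 [0.488 0.124] [0.525 0.163]
0.13 5 [0.429 0.133] [0.449 0.139]
0.14 21 [0.429 0.062] [0.45  0.141]
0.15 3 [0.436 0.063] [0.449 0.07 ]
0.16 6 [0.445 0.066] [0.45  0.072]
0.17 5 [0.44  0.067] [0.446 0.071]
0.18 11 [0.438 0.053] [0.443 0.071]
0.19 6 [0.437 0.056] [0.439 0.066]
0.2 18 [0.401 0.014] [0.467 0.189]
0.21 129 [0.396 0.016] [0.469 0.192]
0.22 165 [0.395 0.014] [0.475 0.194]
0.23 170 [0.395 0.006] [0.475 0.197]
0.24 433 [0.395 0.004] [0.471 0.198]
0.25 396 [0.396 0.005] [0.468 0.198]
```

View pics/s3.png

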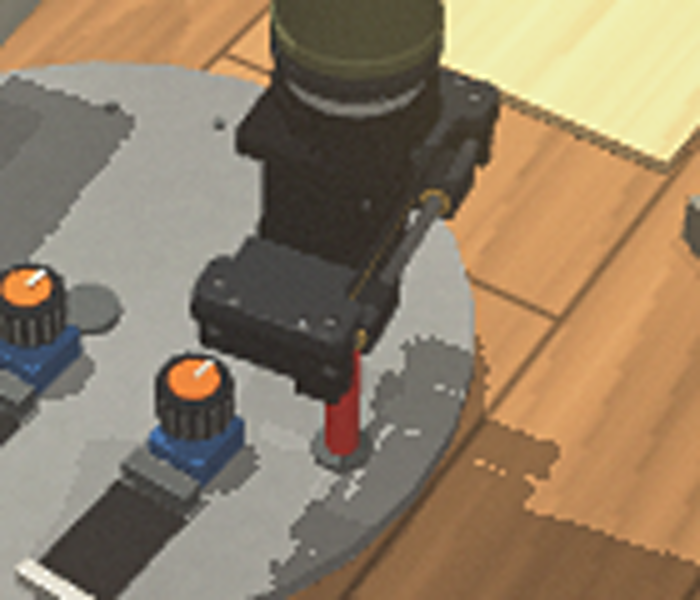

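Finger tips measure z≈0.133 in the camera and the body bottom 0.204, while the reported TCP is 0.097. The hand is therefore about 37 mm higher than reported, though x and y agree. I'll go that much lower, watching the force.

```bash
python3 -m creep '[{"wx":0,"wy":0,"wz":0,"tx":0,"ty":0,"tz":0,"gripper":1},{"wx":0,"wy":0,"wz":0,"tx":0,"ty":0,"tz":0,"gripper":1},{"wx":0,"wy":0,"wz":0,"tx":0,"ty":0,"tz":10,"gripper":1},{"wx":0,"wy":0,"wz":0,"tx":0,"ty":0,"tz":20,"gripper":1},{"wx":0,"wy":0,"wz":0,"tx":0,"ty":0,"tz":20,"gripper":1}]'
python3 -m creep '[{"wx":0,"wy":0,"wz":0,"tx":0,"ty":0,"tz":8,"gripper":1},{"wx":0,"wy":0,"wz":0,"tx":0,"ty":0,"tz":16,"gripper":1},{"wx":0,"wy":0,"wz":0,"tx":0,"ty":0,"tz":16,"gripper":-1},{"wx":0,"wy":0,"wz":0,"tx":0,"ty":0,"tz":16,"gripper":-1},{"wx":0,"wy":0,"wz":0,"tx":0,"ty":0,"tz":16,"gripper":-1}]'
python3 -m creep '[{"wx":0,"wy":0,"wz":0,"tx":0,"ty":0,"tz":0,"gripper":-1},{"wx":0,"wy":0,"wz":0,"tx":0,"ty":0,"tz":0,"gripper":-1},{"wx":0,"wy":0,"wz":0,"tx":0,"ty":0,"tz":0,"gripper":-1},{"wx":0,"wy":0,"wz":0,"tx":0,"ty":0,"tz":0,"gripper":-1},{"wx":0,"wy":0,"wz":0,"tx":0,"ty":0,"tz":0,"gripper":-1}]'
python3 -m creep '[{"wx":0,"wy":0,"wz":0,"tx":0,"ty":0,"tz":0,"gripper":-1},{"wx":0,"wy":0,"wz":0,"tx":0,"ty":0,"tz":0,"gripper":-1},{"wx":0,"wy":0,"wz":0,"tx":0,"ty":0,"tz":0,"gripper":-1},{"wx":0,"wy":0,"wz":0,"tx":0,"ty":0,"tz":0,"gripper":-1}]'
```

```text
time_s: 6.9
tool_pos: [0.4437, 0.1002, 0.0744]
tool_rot: [-180.0, 0.2, 7.6]
force: [-0.9, -0.2, 0.2]
grip_width: 0.0863
grasp_force: 0.0
time_s: 7.32
tool_pos: [0.4458, 0.1007, 0.0608]
tool_rot: [-180.0, -0.0, 7.6]
force: [-0.3, 0.1, 0.9]
grip_width: 0.0744
grasp_force: 0.0
time_s: 7.73
tool_pos: [0.4458, 0.1005, 0.061]
tool_rot: [180.0, -0.0, 7.6]
force: [0.3, -0.6, -0.5]
grip_width: 0.0416
grasp_force: 0.0
time_s: 8.07
tool_pos: [0.4457, 0.1004, 0.0608]
tool_rot: [180.0, -0.0, 7.6]
force: [-0.4, 0.1, -0.6]
grip_width: 0.0173
grasp_force: 35.0
```

```bash
python3 -m creep '[{"wx":0,"wy":0,"wz":0,"tx":-2.5,"ty":24,"tz":0,"gripper":-1},{"wx":0,"wy":0,"wz":0,"tx":-1.5,"ty":49,"tz":0,"gripper":-1},{"wx":0,"wy":0,"wz":0,"tx":3,"ty":73,"tz":0,"gripper":-1},{"wx":0,"wy":0,"wz":0,"tx":11,"ty":96,"tz":0,"gripper":-1},{"wx":0,"wy":0,"wz":0,"tx":22.5,"ty":118,"tz":0,"gripper":-1}]' 45
python3 -m creep '[{"wx":0,"wy":0,"wz":0,"tx":14.5,"ty":20,"tz":0,"gripper":-1},{"wx":0,"wy":0,"wz":0,"tx":32,"ty":38,"tz":0,"gripper":-1},{"wx":0,"wy":0,"wz":0,"tx":51.5,"ty":52.5,"tz":0,"gripper":-1},{"wx":0,"wy":0,"wz":0,"tx":73,"ty":64.5,"tz":0,"gripper":-1},{"wx":0,"wy":0,"wz":0,"tx":96,"ty":73.3,"tz":0,"gripper":-1}]'
python3 -m creep '[{"wx":0,"wy":0,"wz":0,"tx":24,"ty":5.3,"tz":0,"gripper":-1},{"wx":0,"wy":0,"wz":0,"tx":48.6,"ty":7,"tz":0,"gripper":-1},{"wx":0,"wy":0,"wz":0,"tx":48.6,"ty":7,"tz":0,"gripper":-1},{"wx":0,"wy":0,"wz":0,"tx":48.6,"ty":7,"tz":0,"gripper":-1}]'
```

```text
time_s: 8.48
tool_pos: [0.4817, -0.0125, 0.061]
tool_rot: [-179.9, 0.2, 7.8]
force: [-3.6, 6.4, 5.4]
grip_width: 0.0169
grasp_force: 45.0
time_s: 8.9
tool_pos: [0.5877, -0.0731, 0.0611]
tool_rot: [-179.9, 0.2, 7.6]
force: [-7.4, 4.1, 11.2]
grip_width: 0.0166
grasp_force: 45.0
time_s: 9.23
tool_pos: [0.6435, -0.0742, 0.0613]
tool_rot: [180.0, -0.6, 7.6]
force: [13.2, -1.0, -7.2]
grip_width: 0.017
grasp_force: 45.0
```

```bash
python3 -m creep '[{"wx":0,"wy":0,"wz":0,"tx":0,"ty":0,"tz":0,"gripper":-1},{"wx":0,"wy":0,"wz":0,"tx":0,"ty":0,"tz":0,"gripper":-1}]'
python3 -m creep '[{"wx":0,"wy":0,"wz":0,"tx":0,"ty":0,"tz":0,"gripper":0},{"wx":0,"wy":0,"wz":0,"tx":0,"ty":0,"tz":0,"gripper":0.3},{"wx":0,"wy":0,"wz":0,"tx":0,"ty":0,"tz":0,"gripper":0.5},{"wx":0,"wy":0,"wz":0,"tx":0,"ty":0,"tz":-20,"gripper":0.5},{"wx":0,"wy":0,"wz":0,"tx":0,"ty":0,"tz":-60,"gripper":0.5}]'
python3 -m creep '[{"wx":0,"wy":0,"wz":0,"tx":0,"ty":30,"tz":-30,"gripper":1},{"wx":0,"wy":0,"wz":0,"tx":0,"ty":65,"tz":-50,"gripper":1},{"wx":0,"wy":0,"wz":0,"tx":0,"ty":105,"tz":-50,"gripper":1},{"wx":0,"wy":0,"wz":0,"tx":0,"ty":145,"tz":-50,"gripper":1},{"wx":0,"wy":0,"wz":0,"tx":0,"ty":180,"tz":-50,"gripper":1}]'
cat >> h.py <<'E'
def table(c):
    p,W=cloud(c)
    m=(p[...,0]>1.8*p[...,1].astype(int))&(p[...,0]>1.8*p[...,2].astype(int))&(p[...,0]>80)&box(W,(.4,.85),(-.13,.33),(.055,.15))
    n,l=cv2.connectedComponents(m.astype(np.uint8))
    for k in range(1,n):
        if (l==k).sum()>15: print(c,"red",np.median(W[l==k],0).round(4),(l==k).sum())
    m=box(W,(.4,.85),(-.13,.33),(.094,.115)); n,l=cv2.connectedComponents(m.astype(np.uint8))
    for k in range(1,n):
        if (l==k).sum()>40: print(c,"knob",rect(W[l==k]))
    return p,W
E
python3 - <<'E'
from h import *
p,W=table("side"); q,V=table("top"); tablets("top")
cv2.imwrite("pics/t4.png",q[:,:,::-1])
E
```

```text
time_s: 9.4
tool_pos: [0.6435, -0.0741, 0.0613]
tool_rot: [179.9, -0.7, 7.6]
force: [14.1, -1.0, -8.4]
grip_width: 0.0167
grasp_force: 45.0
time_s: 9.82
tool_pos: [0.6328, -0.0739, 0.1157]
tool_rot: [-179.8, 0.7, 7.6]
force: [0.3, -0.8, -0.4]
grip_width: 0.0423
grasp_force: 0.0
time_s: 10.23
tool_pos: [0.6609, -0.2555, 0.1714]
tool_rot: [179.9, 0.0, 7.5]
force: [1.2, -0.9, -0.0]
grip_width: 0.0759
grasp_force: 0.0
side red [ 0.6348 -0.0699  0.1027] 116
side knob (584, -21, 42, 37, -56.7)
side knob (568, 89, 40, 39, 79.9)
side knob (555, 197, 41, 38, -58.8)
top red [ 0.6345 -0.0749  0.1271] 37
top knob (581, -22, 40, 38, -66.6)
top knob (567, 88, 39, 38, 0.4)
top knob (553, 196, 39, 39, -61.8)
```

View pics/t4.png

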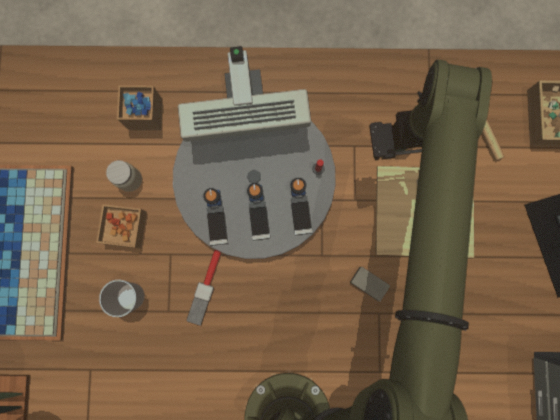

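The top picture shows the clamps on the near side in a row (fences near (217,240), (260,236), (303,231)), the knobs at (211,197), (254,191), (298,185) and the post at (320,165). The line of knobs lies at 7.4° to the world y axis, so the table is in its loading stop. Next is the sand tablet: hover and check the tip height.

```bash
python3 -m creep '[{"wx":0,"wy":0,"wz":3,"tx":-25,"ty":30,"tz":0,"gripper":1},{"wx":0,"wy":0,"wz":6,"tx":-50,"ty":60,"tz":10,"gripper":1},{"wx":0,"wy":0,"wz":6,"tx":-75,"ty":88,"tz":30,"gripper":1},{"wx":0,"wy":0,"wz":6,"tx":-88,"ty":101,"tz":60,"gripper":1},{"wx":0,"wy":0,"wz":6,"tx":-88,"ty":101,"tz":95,"gripper":1}]'
python3 -m creep '[{"wx":0,"wy":0,"wz":0,"tx":0,"ty":0,"tz":0,"gripper":1},{"wx":0,"wy":0,"wz":0,"tx":0,"ty":0,"tz":0,"gripper":1}]'
python3 - <<'E'
from h import *
p,W=cloud("side"); t=get_obs()["tool_pos"]
m=box(W,(t[0]-.03,t[0]+.03),(t[1]-.1,t[1]+.1),(.045,.3))
for z in np.arange(.05,.20,.01):
    k=W[m&(abs(W[...,2]-z)<.005)]
    if len(k)>2: print(z.round(3),len(k),k[:,:2].min(0).round(3),k[:,:2].max(0).round(3))
tablets("side"); go(587,-367,-20,1.6)
cv2.imwrite("pics/s5.png",cv2.resize(p[50:220,260:460,::-1],None,fx=3,fy=3))
E
```

```text
time_s: 10.8
tool_pos: [0.5842, -0.371, 0.0767]
tool_rot: [179.7, -0.0, 1.2]
force: [-0.1, -1.8, -0.3]
grip_width: 0.0871
grasp_force: 0.0
time_s: 10.97
tool_pos: [0.5865, -0.3612, 0.0741]
tool_rot: [-179.8, 0.2, 1.7]
force: [1.3, 0.6, 1.5]
grip_width: 0.0871
grasp_force: 0.0
0.11 17 [ 0.572 -0.416] [ 0.594 -0.308]
0.12 29 [ 0.572 -0.412] [ 0.593 -0.308]
0.13 28 [ 0.571 -0.41 ] [ 0.594 -0.306]
0.14 29 [ 0.571 -0.418] [ 0.594 -0.304]
0.15 31 [ 0.572 -0.417] [ 0.596 -0.301]
0.16 18 [ 0.57  -0.414] [ 0.592 -0.301]
0.17 6 [ 0.579 -0.417] [ 0.585 -0.409]
0.18 31 [ 0.561 -0.418] [ 0.617 -0.274]
0.19 54 [ 0.559 -0.416] [ 0.618 -0.271]
0.2 57 [ 0.559 -0.447] [ 0.616 -0.27 ]
side tablet (588, -365, 62, 49, 5.0) z 0.0317 rgb [179.5 161.  128. ]
side tablet (483, -427, 60, 54, 15.9) z 0.0318 rgb [102. 128. 126.]
tx -3.2 ty 5.0 tz 98.2 wz 0.2
```

View pics/s5.png

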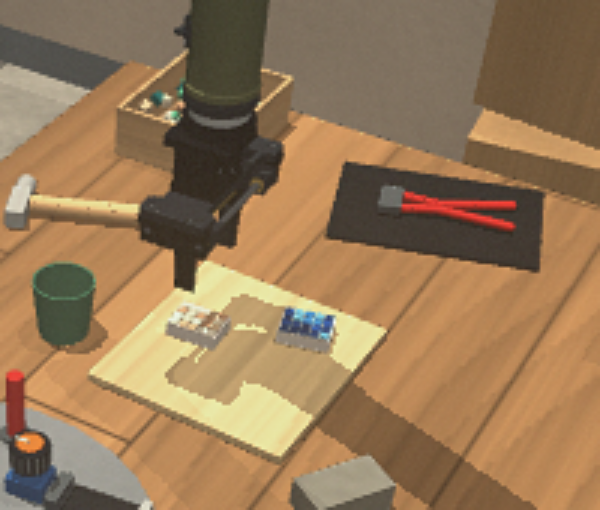

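Both tablets are still on the board, sand at crop (198,325) and blue at (307,328). The fingers hang over the sand one with tips at z≈0.11, so the offset is again about 36 mm.

```bash
python3 -m creep '[{"wx":0,"wy":0,"wz":0,"tx":0,"ty":4,"tz":20,"gripper":1},{"wx":0,"wy":0,"wz":0,"tx":0,"ty":4,"tz":50,"gripper":1},{"wx":0,"wy":0,"wz":0,"tx":0,"ty":4,"tz":75,"gripper":1},{"wx":0,"wy":0,"wz":0,"tx":0,"ty":4,"tz":88,"gripper":1},{"wx":0,"wy":0,"wz":0,"tx":0,"ty":4,"tz":88,"gripper":1}]' 30
python3 -m creep '[{"wx":0,"wy":0,"wz":0,"tx":0,"ty":0,"tz":2,"gripper":1},{"wx":0,"wy":0,"wz":0,"tx":0,"ty":0,"tz":4,"gripper":1},{"wx":0,"wy":0,"wz":0,"tx":0,"ty":0,"tz":4,"gripper":1}]'
python3 - <<'E'
from h import *
p,W=cloud("side"); t=get_obs()["tool_pos"]
m=box(W,(t[0]-.03,t[0]+.03),(t[1]-.1,t[1]+.1),(.0,.3))&(p.max(-1)<70)
for z in np.arange(.01,.07,.005):
    k=W[m&(abs(W[...,2]-z)<.003)]
    if len(k)>2: print(z.round(3),len(k),k[:,:2].min(0).round(3),k[:,:2].max(0).round(3))
go(587,-367,-20,1.6)
E
```

```text
time_s: 11.48
tool_pos: [0.5875, -0.366, -0.0136]
tool_rot: [-179.9, 0.1, 1.7]
force: [0.0, 0.4, -0.4]
grip_width: 0.0873
grasp_force: 0.0
time_s: 11.73
tool_pos: [0.5893, -0.3684, -0.0141]
tool_rot: [179.9, -0.2, 1.6]
force: [-0.7, -0.7, 0.3]
grip_width: 0.087
grasp_force: 0.0
0.025 9 [ 0.577 -0.419] [ 0.594 -0.316]
0.03 14 [ 0.575 -0.415] [ 0.594 -0.315]
0.035 14 [ 0.575 -0.415] [ 0.596 -0.317]
0.04 16 [ 0.576 -0.417] [ 0.597 -0.315]
0.045 15 [ 0.576 -0.422] [ 0.597 -0.312]
0.05 12 [ 0.578 -0.417] [ 0.598 -0.312]
0.055 12 [ 0.573 -0.417] [ 0.598 -0.309]
0.06 15 [ 0.574 -0.415] [ 0.597 -0.31 ]
0.065 9 [ 0.574 -0.418] [ 0.593 -0.31 ]
tx -2.0 ty -1.6 tz 5.8 wz 0.0
```

```bash
python3 -m creep '[{"wx":0,"wy":0,"wz":0,"tx":-1,"ty":0,"tz":2,"gripper":1},{"wx":0,"wy":0,"wz":0,"tx":-1,"ty":0,"tz":4.5,"gripper":-1},{"wx":0,"wy":0,"wz":0,"tx":-1,"ty":0,"tz":4.5,"gripper":-1},{"wx":0,"wy":0,"wz":0,"tx":-1,"ty":0,"tz":4.5,"gripper":-1},{"wx":0,"wy":0,"wz":0,"tx":-1,"ty":0,"tz":4.5,"gripper":-1}]' 30
python3 -m creep '[{"wx":0,"wy":0,"wz":0,"tx":0,"ty":0,"tz":0,"gripper":-1},{"wx":0,"wy":0,"wz":0,"tx":0,"ty":0,"tz":0,"gripper":-1},{"wx":0,"wy":0,"wz":0,"tx":0,"ty":0,"tz":0,"gripper":-1},{"wx":0,"wy":0,"wz":0,"tx":0,"ty":0,"tz":0,"gripper":-1},{"wx":0,"wy":0,"wz":0,"tx":0,"ty":0,"tz":0,"gripper":-1}]'
```

```text
time_s: 12.2
tool_pos: [0.5866, -0.3681, -0.0207]
tool_rot: [180.0, 0.0, 1.6]
force: [0.4, 1.0, 0.4]
grip_width: 0.0677
grasp_force: 0.0
time_s: 12.62
tool_pos: [0.5867, -0.3679, -0.0206]
tool_rot: [-180.0, 0.0, 1.6]
force: [0.6, 0.1, -0.2]
grip_width: 0.0442
grasp_force: 29.8
```

```bash
python3 -m creep '[{"wx":0,"wy":0,"wz":0,"tx":0,"ty":0,"tz":-15,"gripper":-1},{"wx":0,"wy":0,"wz":0,"tx":0,"ty":0,"tz":-45,"gripper":-1},{"wx":0,"wy":0,"wz":0,"tx":0,"ty":0,"tz":-80,"gripper":-1},{"wx":0,"wy":0,"wz":0,"tx":-5,"ty":-22,"tz":-110,"gripper":-1},{"wx":0,"wy":0,"wz":0,"tx":-13,"ty":-58,"tz":-120,"gripper":-1}]' 40
python3 -m creep '[{"wx":0,"wy":0,"wz":0,"tx":-8,"ty":-38,"tz":0,"gripper":-1},{"wx":0,"wy":0,"wz":0,"tx":-16,"ty":-76,"tz":0,"gripper":-1},{"wx":0,"wy":0,"wz":-2,"tx":-24,"ty":-114,"tz":0,"gripper":-1},{"wx":0,"wy":0,"wz":-4,"tx":-32,"ty":-152,"tz":0,"gripper":-1},{"wx":0,"wy":0,"wz":-6,"tx":-40,"ty":-188,"tz":0,"gripper":-1}]'
python3 -m creep '[{"wx":0,"wy":0,"wz":0,"tx":0,"ty":0,"tz":0,"gripper":-1},{"wx":0,"wy":0,"wz":0,"tx":0,"ty":0,"tz":0,"gripper":-1}]'
python3 -c "
from h import *; go(504.5,-31.5,60,7.6)"
```

```text
time_s: 13.03
tool_pos: [0.5745, -0.3162, 0.1057]
tool_rot: [179.6, -0.5, 1.2]
force: [1.5, -0.4, 0.6]
grip_width: 0.0442
grasp_force: 39.8
time_s: 13.45
tool_pos: [0.5262, -0.1214, 0.1004]
tool_rot: [179.9, -0.0, 7.8]
force: [0.6, 0.7, -0.2]
grip_width: 0.0441
grasp_force: 4.0
time_s: 13.62
tool_pos: [0.5269, -0.121, 0.1008]
tool_rot: [179.9, -0.1, 7.9]
force: [0.1, -1.0, 0.4]
grip_width: 0.0446
grasp_force: 4.0
tx -9.9 ty -91.7 tz 40.8 wz 0.3
```

The grip slackened to 4 N. I'll hold, re-grip and check the tablet.

```bash
python3 -m creep '[{"wx":0,"wy":0,"wz":0,"tx":0,"ty":0,"tz":0,"gripper":-1},{"wx":0,"wy":0,"wz":0,"tx":0,"ty":0,"tz":0,"gripper":-1},{"wx":0,"wy":0,"wz":0,"tx":0,"ty":0,"tz":0,"gripper":-1},{"wx":0,"wy":0,"wz":0,"tx":0,"ty":0,"tz":0,"gripper":-1},{"wx":0,"wy":0,"wz":0,"tx":0,"ty":0,"tz":0,"gripper":-1}]' 40
python3 - <<'E'
from h import *
p,W=cloud("side"); t=get_obs()["tool_pos"]
i=optics.camera_info("side"); f=210/np.tan(np.radians(i["fovy"]/2)); Y=i["R"]@(t+[0,0,.037])+i["t"]; u,v=int(Y[0]/Y[2]*f+i["cx"]),int(Y[1]/Y[2]*f+i["cy"]); print(u,v,t)
m=box(W,(t[0]-.06,t[0]+.06),(t[1]-.1,t[1]+.1),(.07,.3))
for z in np.arange(.09,.18,.005):
    k=W[m&(abs(W[...,2]-z)<.003)]
    if len(k)>2: print(z.round(3),len(k),k[:,:2].min(0).round(3),k[:,:2].max(0).round(3))
cv2.imwrite("pics/s6.png",cv2.resize(p[v-60:v+60,u-70:u+70,::-1],None,fx=5,fy=5,interpolation=2))
E
```

```text
time_s: 14.03
tool_pos: [0.5268, -0.1244, 0.0991]
tool_rot: [-180.0, 0.0, 7.5]
force: [0.4, 0.3, -1.0]
grip_width: 0.0438
grasp_force: 39.7
306 177 [ 0.52675296 -0.12421207  0.09912968]
0.105 5 [ 0.566 -0.039] [ 0.581 -0.026]
0.11 23 [ 0.565 -0.04 ] [ 0.586 -0.024]
0.115 3 [ 0.579 -0.032] [ 0.583 -0.025]
0.13 3 [ 0.5  -0.11] [ 0.541 -0.1  ]
0.135 24 [ 0.497 -0.148] [ 0.553 -0.094]
0.14 40 [ 0.496 -0.15 ] [ 0.555 -0.094]
0.145 40 [ 0.496 -0.147] [ 0.549 -0.093]
0.15 63 [ 0.496 -0.152] [ 0.539 -0.092]
0.155 34 [ 0.499 -0.145] [ 0.528 -0.09 ]
```

View pics/s6.png

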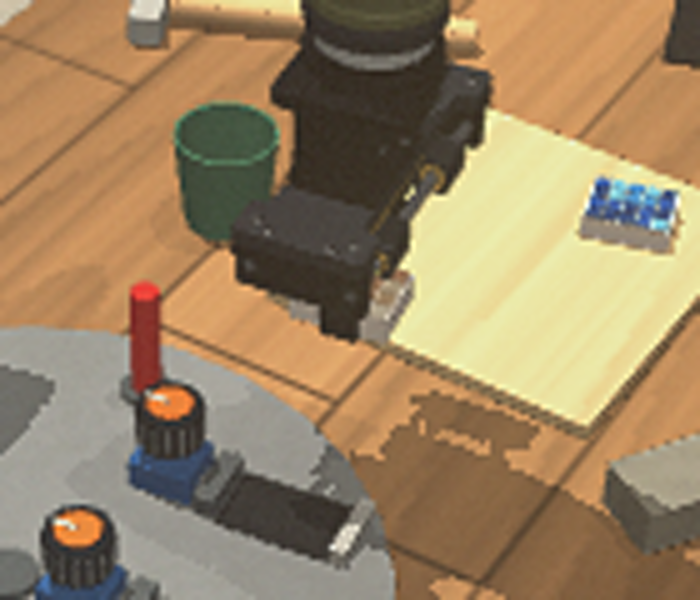

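The tablet is still held level, with its white end at crop (385,310) beside the finger. I'll carry it on to station 3, aiming for the middle of the 72 mm gap.

```bash
python3 -m creep '[{"wx":0,"wy":0,"wz":0,"tx":-1.5,"ty":-30,"tz":0,"gripper":-1},{"wx":0,"wy":0,"wz":0,"tx":-3.5,"ty":-65,"tz":0,"gripper":-1},{"wx":0,"wy":0,"wz":0,"tx":-5,"ty":-95,"tz":10,"gripper":-1},{"wx":0,"wy":0,"wz":0,"tx":-5,"ty":-95,"tz":35,"gripper":-1},{"wx":0,"wy":0,"wz":0,"tx":-5,"ty":-95,"tz":50,"gripper":-1}]'
python3 -m creep '[{"wx":0,"wy":0,"wz":0,"tx":0,"ty":0,"tz":0,"gripper":-1},{"wx":0,"wy":0,"wz":0,"tx":0,"ty":0,"tz":0,"gripper":-1},{"wx":0,"wy":0,"wz":0,"tx":0,"ty":0,"tz":0,"gripper":-1}]'
python3 - <<'E'
from h import *
p,W=cloud("side"); t=get_obs()["tool_pos"]
r=np.radians(7.6); c=np.array([613,94.2])/1000; D=W[...,:2]-c
S=np.stack([D[...,0]*np.cos(r)+D[...,1]*np.sin(r),-D[...,0]*np.sin(r)+D[...,1]*np.cos(r)],-1)
tp=t[:2]-c; print("tool stand",tp@[np.cos(r),np.sin(r)],tp@[-np.sin(r),np.cos(r)])
i=optics.camera_info("side"); f=210/np.tan(np.radians(i["fovy"]/2)); Y=i["R"]@(t+[0,0,.037])+i["t"]; u,v=int(Y[0]/Y[2]*f+i["cx"]),int(Y[1]/Y[2]*f+i["cy"]); 
for y0 in (-.11,0,.11):   # fence top z .062, jaw top .065
    for nm,a,b in (("fence",-.18,-.14),("jaw",-.09,-.05)):
        m=(abs(S[...,1]-y0)<.03)&(S[...,0]>a)&(S[...,0]<b)&(abs(W[...,2]-.063)<.006); k=S[m]; 
        if len(k)>5: print(y0,nm,len(k),k.min(0).round(3),k.max(0).round(3))
m=(abs(S[...,1]-tp@[-np.sin(r),np.cos(r)])<.04)&(abs(S[...,0]+.12)<.05)&(W[...,2]>.072)&(W[...,2]<.11); k=S[m]; print("tab",k.min(0),k.max(0),W[m][:,2].min())
cv2.imwrite("pics/s7.png",cv2.resize(p[v-60:v+60,u-70:u+70,::-1],None,fx=5,fy=5,interpolation=2))
E
```

```text
time_s: 14.5
tool_pos: [0.5087, -0.0279, 0.0484]
tool_rot: [180.0, 0.0, 7.8]
force: [-0.2, -0.3, -1.7]
grip_width: 0.0435
grasp_force: 39.7
time_s: 14.75
tool_pos: [0.5101, -0.0305, 0.0502]
tool_rot: [180.0, -0.1, 7.6]
force: [0.4, -0.5, -0.9]
grip_width: 0.0438
grasp_force: 39.7
tool stand -0.11824412654804602 -0.11011139365557063
-0.11 fence 52 [-0.163 -0.135] [-0.152 -0.086]
-0.11 jaw 53 [-0.081 -0.114] [-0.051 -0.087]
0 fence 61 [-0.163 -0.025] [-0.152  0.024]
0 jaw 106 [-0.081 -0.023] [-0.051  0.022]
0.11 fence 70 [-0.163  0.085] [-0.152  0.134]
0.11 jaw 126 [-0.081  0.087] [-0.05   0.131]
tab [-0.14738765 -0.13404681] [-0.09234977 -0.07706255] 0.08333560485825266
```

View pics/s7.png

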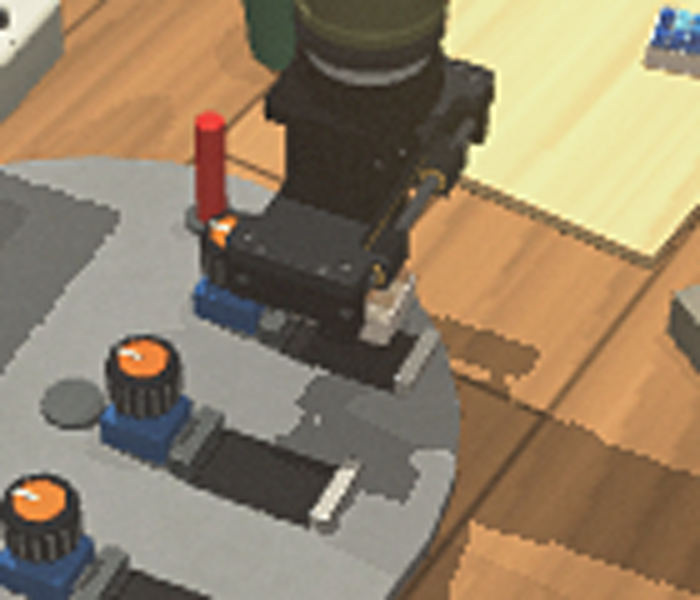

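The tablet's white end is at crop (392,315), between the fence at (415,355) and the jaw. The numbers put it centred in the gap. Lowering now.

```bash
python3 -m creep '[{"wx":0,"wy":0,"wz":0,"tx":1,"ty":0,"tz":12,"gripper":-1},{"wx":0,"wy":0,"wz":0,"tx":1,"ty":0,"tz":24,"gripper":-1},{"wx":0,"wy":0,"wz":0,"tx":1,"ty":0,"tz":29,"gripper":-1},{"wx":0,"wy":0,"wz":0,"tx":1,"ty":0,"tz":31,"gripper":-1},{"wx":0,"wy":0,"wz":0,"tx":1,"ty":0,"tz":31,"gripper":-1}]'
python3 -m creep '[{"wx":0,"wy":0,"wz":0,"tx":0,"ty":0,"tz":0,"gripper":-1},{"wx":0,"wy":0,"wz":0,"tx":0,"ty":0,"tz":1,"gripper":-1},{"wx":0,"wy":0,"wz":0,"tx":0,"ty":0,"tz":1,"gripper":-1}]'
```

```text
time_s: 15.22
tool_pos: [0.5095, -0.03, 0.0176]
tool_rot: [-180.0, 0.1, 7.6]
force: [0.0, -0.2, -0.4]
grip_width: 0.0437
grasp_force: 39.7
time_s: 15.47
tool_pos: [0.5104, -0.0299, 0.0173]
tool_rot: [180.0, -0.0, 7.6]
force: [0.5, 0.3, -0.2]
grip_width: 0.0437
grasp_force: 39.7
```

```bash
python3 -m creep '[{"wx":0,"wy":0,"wz":0,"tx":0,"ty":0,"tz":0.5,"gripper":-1},{"wx":0,"wy":0,"wz":0,"tx":0,"ty":0,"tz":1,"gripper":-1},{"wx":0,"wy":0,"wz":0,"tx":0,"ty":0,"tz":1,"gripper":-1}]'
python3 -m creep '[{"wx":0,"wy":0,"wz":0,"tx":0,"ty":0,"tz":0.5,"gripper":-1},{"wx":0,"wy":0,"wz":0,"tx":0,"ty":0,"tz":1,"gripper":-1},{"wx":0,"wy":0,"wz":0,"tx":0,"ty":0,"tz":1,"gripper":-1}]'
```

```text
time_s: 15.72
tool_pos: [0.5104, -0.03, 0.0173]
tool_rot: [180.0, 0.0, 7.6]
force: [-3.0, 0.1, 7.5]
grip_width: 0.0439
grasp_force: 39.7
time_s: 15.97
tool_pos: [0.5105, -0.0301, 0.0172]
tool_rot: [179.9, 0.0, 7.6]
force: [-5.3, 0.3, 15.0]
grip_width: 0.0436
grasp_force: 39.8
```

```bash
python3 -m creep '[{"wx":0,"wy":0,"wz":0,"tx":0,"ty":0,"tz":-1.5,"gripper":-1},{"wx":0,"wy":0,"wz":0,"tx":0,"ty":0,"tz":-1.5,"gripper":1},{"wx":0,"wy":0,"wz":0,"tx":0,"ty":0,"tz":-1.5,"gripper":1},{"wx":0,"wy":0,"wz":0,"tx":0,"ty":0,"tz":-1.5,"gripper":1},{"wx":0,"wy":0,"wz":0,"tx":0,"ty":0,"tz":-1.5,"gripper":1}]'
python3 -m creep '[{"wx":0,"wy":0,"wz":0,"tx":0,"ty":0,"tz":-15,"gripper":1},{"wx":0,"wy":0,"wz":0,"tx":0,"ty":0,"tz":-50,"gripper":1},{"wx":0,"wy":0,"wz":0,"tx":0,"ty":0,"tz":-90,"gripper":1},{"wx":0,"wy":0,"wz":0,"tx":0,"ty":35,"tz":-100,"gripper":1},{"wx":0,"wy":0,"wz":0,"tx":-2,"ty":75,"tz":-100,"gripper":1}]'
python3 -m creep '[{"wx":0,"wy":0,"wz":0,"tx":-5,"ty":38,"tz":0,"gripper":1},{"wx":0,"wy":0,"wz":0,"tx":-8,"ty":76,"tz":0,"gripper":1},{"wx":0,"wy":0,"wz":0,"tx":-12,"ty":114,"tz":0,"gripper":1},{"wx":0,"wy":0,"wz":0,"tx":-16,"ty":152,"tz":0,"gripper":1},{"wx":0,"wy":0,"wz":0,"tx":-20,"ty":190,"tz":0,"gripper":1}]'
python3 - <<'E'
from h import *
p,W=cloud("side"); q,V=cloud("top"); t=get_obs()["tool_pos"]
for W_,q_,n in ((V,q,"top"),(W,p,"side")):
    m=box(W_,(.46,.56),(-.08,.02),(.0655,.078)); print(n,m.sum(),rect(W_[m]),np.median(W_[m][:,2]))
tablets("side"); tablets("top"); print(t)
cv2.imwrite("pics/s8.png",np.hstack([cv2.resize(p[150:270,220:340,::-1],(400,400),interpolation=2),cv2.resize(q[160:260,210:310,::-1],(400,400),interpolation=2)]))
E
```

```text
time_s: 16.38
tool_pos: [0.5101, -0.03, 0.0166]
tool_rot: [-180.0, 0.0, 7.6]
force: [-0.5, 0.2, -0.2]
grip_width: 0.063
grasp_force: 0.0
time_s: 16.8
tool_pos: [0.522, -0.1024, 0.1215]
tool_rot: [179.8, -0.5, 8.0]
force: [1.1, -0.2, -1.1]
grip_width: 0.0858
grasp_force: 0.0
time_s: 17.22
tool_pos: [0.5232, -0.2975, 0.1166]
tool_rot: [180.0, 0.0, 7.6]
force: [0.5, -0.6, -0.4]
grip_width: 0.0871
grasp_force: 0.0
top 326 (511, -30, 93, 44, 8.7) 0.06826559752889147
side 287 (517, -30, 91, 51, 10.7) 0.0695575557292852
side tablet (703, -284, 52, 14, 59.8) z 0.0342 rgb [70. 80. 61.]
side tablet (483, -425, 60, 52, 13.8) z 0.0315 rgb [112. 132. 144.]
[ 0.52104786 -0.30474511  0.1157558 ]
```

View pics/s8.png

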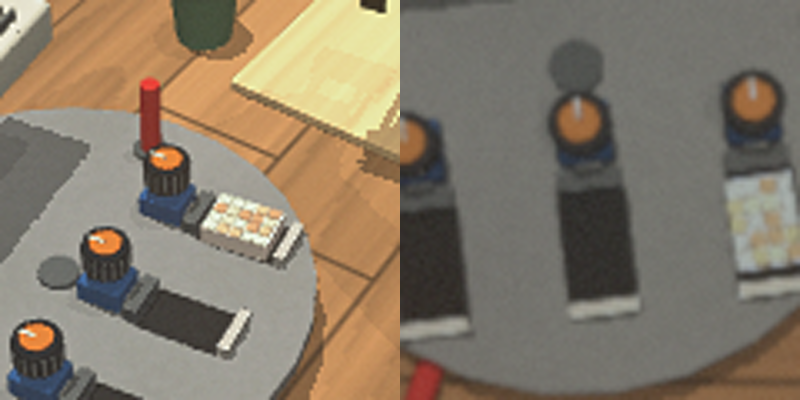

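The sand tablet lies flat in station 3 between jaw and fence (left crop (245,222), right crop (765,225)). The blue one hasn't moved, so I'll fetch it.

```bash
python3 -m creep '[{"wx":0,"wy":0,"wz":-3,"tx":-16,"ty":34,"tz":0,"gripper":1},{"wx":0,"wy":0,"wz":-6,"tx":-32,"ty":68,"tz":0,"gripper":1},{"wx":0,"wy":0,"wz":-6.9,"tx":-48,"ty":102,"tz":10,"gripper":1},{"wx":0,"wy":0,"wz":-6.9,"tx":-54.5,"ty":116.6,"tz":45,"gripper":1},{"wx":0,"wy":0,"wz":-6.9,"tx":-54.5,"ty":116.6,"tz":80,"gripper":1}]'
python3 -m creep '[{"wx":0,"wy":0,"wz":0,"tx":0,"ty":0,"tz":0,"gripper":1},{"wx":0,"wy":0,"wz":0,"tx":0,"ty":0,"tz":0,"gripper":1},{"wx":0,"wy":0,"wz":0,"tx":0,"ty":0,"tz":0,"gripper":1}]'
python3 - <<'E'
from h import *
tablets("side"); go(482.5,-427.5,-20.5,14.5)
E
```

```text
time_s: 17.83
tool_pos: [0.484, -0.4241, 0.0377]
tool_rot: [179.6, -0.1, 14.2]
force: [-0.2, -0.8, -0.8]
grip_width: 0.0868
grasp_force: 0.0
time_s: 18.08
tool_pos: [0.4874, -0.4164, 0.0388]
tool_rot: [180.0, -0.1, 14.7]
force: [0.2, -0.9, 0.6]
grip_width: 0.0866
grasp_force: 0.0
side tablet (483, -426, 60, 52, 15.2) z 0.0313 rgb [ 91. 116. 118.]
tx -7.8 ty 8.6 tz 60.1 wz 0.2
```

```bash
python3 -m creep '[{"wx":0,"wy":0,"wz":0,"tx":-7.5,"ty":9,"tz":0,"gripper":1},{"wx":0,"wy":0,"wz":0,"tx":-7.5,"ty":9,"tz":25,"gripper":1},{"wx":0,"wy":0,"wz":0,"tx":-7.5,"ty":9,"tz":48,"gripper":1},{"wx":0,"wy":0,"wz":0,"tx":-7.5,"ty":9,"tz":58,"gripper":1},{"wx":0,"wy":0,"wz":0,"tx":-7.5,"ty":9,"tz":58,"gripper":1}]' 40
python3 -m creep '[{"wx":0,"wy":0,"wz":0,"tx":0,"ty":0,"tz":0,"gripper":-1},{"wx":0,"wy":0,"wz":0,"tx":0,"ty":0,"tz":0,"gripper":-1},{"wx":0,"wy":0,"wz":0,"tx":0,"ty":0,"tz":0,"gripper":-1},{"wx":0,"wy":0,"wz":0,"tx":0,"ty":0,"tz":0,"gripper":-1},{"wx":0,"wy":0,"wz":0,"tx":0,"ty":0,"tz":0,"gripper":-1}]'
python3 -m creep '[{"wx":0,"wy":0,"wz":0,"tx":0,"ty":0,"tz":0,"gripper":-1},{"wx":0,"wy":0,"wz":0,"tx":0,"ty":0,"tz":0,"gripper":-1},{"wx":0,"wy":0,"wz":0,"tx":0,"ty":0,"tz":0,"gripper":-1},{"wx":0,"wy":0,"wz":0,"tx":0,"ty":0,"tz":0,"gripper":-1}]'
```

```text
time_s: 18.55
tool_pos: [0.4799, -0.4295, -0.0209]
tool_rot: [180.0, 0.0, 14.5]
force: [-0.2, -0.6, 0.3]
grip_width: 0.0868
grasp_force: 0.0
time_s: 18.97
tool_pos: [0.4802, -0.4292, -0.0206]
tool_rot: [180.0, -0.0, 14.5]
force: [-0.0, -1.0, 0.4]
grip_width: 0.0616
grasp_force: 0.0
time_s: 19.3
tool_pos: [0.48, -0.429, -0.0211]
tool_rot: [180.0, 0.0, 14.5]
force: [0.1, -0.3, 0.5]
grip_width: 0.0436
grasp_force: 40.0
```

```bash
python3 -m creep '[{"wx":0,"wy":0,"wz":0,"tx":0,"ty":0,"tz":-15,"gripper":-1},{"wx":0,"wy":0,"wz":0,"tx":0,"ty":0,"tz":-50,"gripper":-1},{"wx":0,"wy":0,"wz":0,"tx":0,"ty":0,"tz":-85,"gripper":-1},{"wx":0,"wy":0,"wz":0,"tx":9,"ty":-30,"tz":-112,"gripper":-1},{"wx":0,"wy":0,"wz":0,"tx":20,"ty":-68,"tz":-120,"gripper":-1}]'
python3 -m creep '[{"wx":0,"wy":0,"wz":0,"tx":11,"ty":-38,"tz":0,"gripper":-1},{"wx":0,"wy":0,"wz":0,"tx":22,"ty":-76,"tz":0,"gripper":-1},{"wx":0,"wy":0,"wz":2,"tx":33,"ty":-114,"tz":0,"gripper":-1},{"wx":0,"wy":0,"wz":4.5,"tx":44,"ty":-152,"tz":0,"gripper":-1},{"wx":0,"wy":0,"wz":6.9,"tx":55,"ty":-188,"tz":0,"gripper":-1}]'
python3 -m creep '[{"wx":0,"wy":0,"wz":0,"tx":0,"ty":0,"tz":0,"gripper":-1},{"wx":0,"wy":0,"wz":0,"tx":0,"ty":0,"tz":0,"gripper":-1}]'
python3 -c "
from h import *; go(495.5,78.5,50,7.6)"
```

```text
time_s: 19.72
tool_pos: [0.4839, -0.3631, 0.1048]
tool_rot: [179.5, -0.3, 14.1]
force: [1.1, 0.5, -1.6]
grip_width: 0.0434
grasp_force: 40.0
time_s: 20.13
tool_pos: [0.488, -0.16, 0.0997]
tool_rot: [179.9, -0.0, 7.5]
force: [0.9, -0.1, -2.0]
grip_width: 0.0436
grasp_force: 40.0
time_s: 20.3
tool_pos: [0.4889, -0.1594, 0.1]
tool_rot: [179.9, -0.0, 8.0]
force: [-0.5, -1.7, -1.7]
grip_width: 0.0439
grasp_force: 40.0
tx 39.5 ty -234.7 tz 50.0 wz 0.4
```

```bash
python3 -m creep '[{"wx":0,"wy":0,"wz":0,"tx":7,"ty":-40,"tz":0,"gripper":-1},{"wx":0,"wy":0,"wz":0,"tx":14,"ty":-80,"tz":0,"gripper":-1},{"wx":0,"wy":0,"wz":0,"tx":21,"ty":-120,"tz":0,"gripper":-1},{"wx":0,"wy":0,"wz":0,"tx":28,"ty":-160,"tz":0,"gripper":-1},{"wx":0,"wy":0,"wz":0,"tx":35,"ty":-199,"tz":0,"gripper":-1}]'
python3 -m creep '[{"wx":0,"wy":0,"wz":0,"tx":4.5,"ty":-34,"tz":0,"gripper":-1},{"wx":0,"wy":0,"wz":0,"tx":4.5,"ty":-34,"tz":25,"gripper":-1},{"wx":0,"wy":0,"wz":0,"tx":4.5,"ty":-34,"tz":45,"gripper":-1},{"wx":0,"wy":0,"wz":0,"tx":4.5,"ty":-34,"tz":45,"gripper":-1},{"wx":0,"wy":0,"wz":0,"tx":4.5,"ty":-34,"tz":45,"gripper":-1}]'
python3 - <<'E'
from h import *
p,W=cloud("side"); t=get_obs()["tool_pos"]
r=np.radians(7.6); c=np.array([613,94.2])/1000; D=W[...,:2]-c
S=np.stack([D[...,0]*np.cos(r)+D[...,1]*np.sin(r),-D[...,0]*np.sin(r)+D[...,1]*np.cos(r)],-1)
m=(abs(S[...,1])<.04)&(abs(S[...,0]+.12)<.05)&(W[...,2]>.076)&(W[...,2]<.11); k=S[m]; print("tab",k.min(0),k.max(0),W[m][:,2].min())
go(495.5,78.5,18,7.6)
E
```

```text
time_s: 20.72
tool_pos: [0.497, 0.0399, 0.0995]
tool_rot: [179.9, -0.0, 7.5]
force: [0.6, 0.5, -1.9]
grip_width: 0.0436
grasp_force: 40.0
time_s: 21.13
tool_pos: [0.4961, 0.0726, 0.0534]
tool_rot: [-180.0, 0.1, 7.5]
force: [-0.5, 0.7, -1.0]
grip_width: 0.0437
grasp_force: 40.0
tab [-0.14598989 -0.02832166] [-0.12843429  0.02319486] 0.08684315330455643
tx -1.0 ty -5.9 tz 36.5 wz -0.1
```

```bash
python3 -m creep '[{"wx":0,"wy":0,"wz":0,"tx":-0.5,"ty":-5.5,"tz":10,"gripper":-1},{"wx":0,"wy":0,"wz":0,"tx":-0.5,"ty":-5.5,"tz":24,"gripper":-1},{"wx":0,"wy":0,"wz":0,"tx":-0.5,"ty":-5.5,"tz":32,"gripper":-1},{"wx":0,"wy":0,"wz":0,"tx":-0.5,"ty":-5.5,"tz":35.5,"gripper":-1},{"wx":0,"wy":0,"wz":0,"tx":-0.5,"ty":-5.5,"tz":35.5,"gripper":-1}]'
python3 -m creep '[{"wx":0,"wy":0,"wz":0,"tx":0,"ty":0,"tz":1,"gripper":-1},{"wx":0,"wy":0,"wz":0,"tx":0,"ty":0,"tz":1,"gripper":-1},{"wx":0,"wy":0,"wz":0,"tx":0,"ty":0,"tz":1,"gripper":-1}]'
```

```text
time_s: 21.6
tool_pos: [0.495, 0.079, 0.0178]
tool_rot: [-180.0, 0.1, 7.6]
force: [0.2, -0.4, -1.4]
grip_width: 0.0437
grasp_force: 40.0
time_s: 21.85
tool_pos: [0.496, 0.0792, 0.0179]
tool_rot: [180.0, -0.1, 7.6]
force: [0.8, 0.2, -1.8]
grip_width: 0.0439
grasp_force: 40.0
```

```bash
python3 -m creep '[{"wx":0,"wy":0,"wz":0,"tx":0,"ty":0,"tz":0.6,"gripper":-1},{"wx":0,"wy":0,"wz":0,"tx":0,"ty":0,"tz":0.6,"gripper":-1},{"wx":0,"wy":0,"wz":0,"tx":0,"ty":0,"tz":0.6,"gripper":-1}]'
python3 -m creep '[{"wx":0,"wy":0,"wz":0,"tx":0,"ty":0,"tz":0.6,"gripper":-1},{"wx":0,"wy":0,"wz":0,"tx":0,"ty":0,"tz":0.6,"gripper":-1},{"wx":0,"wy":0,"wz":0,"tx":0,"ty":0,"tz":0.6,"gripper":-1}]'
```

```text
time_s: 22.1
tool_pos: [0.4956, 0.0792, 0.0169]
tool_rot: [180.0, -0.0, 7.6]
force: [0.3, -0.4, -1.5]
grip_width: 0.0434
grasp_force: 40.0
time_s: 22.35
tool_pos: [0.4956, 0.0792, 0.0168]
tool_rot: [180.0, 0.0, 7.6]
force: [-2.8, -0.8, 4.3]
grip_width: 0.0435
grasp_force: 40.0
```

```bash
python3 -m creep '[{"wx":0,"wy":0,"wz":0,"tx":0,"ty":0,"tz":-0.8,"gripper":-1},{"wx":0,"wy":0,"wz":0,"tx":0,"ty":0,"tz":-0.8,"gripper":0.6},{"wx":0,"wy":0,"wz":0,"tx":0,"ty":0,"tz":-0.8,"gripper":0.6},{"wx":0,"wy":0,"wz":0,"tx":0,"ty":0,"tz":-0.8,"gripper":0.6},{"wx":0,"wy":0,"wz":0,"tx":0,"ty":0,"tz":-0.8,"gripper":0.6}]'
python3 -m creep '[{"wx":0,"wy":0,"wz":0,"tx":0,"ty":0,"tz":-15,"gripper":0.6},{"wx":0,"wy":0,"wz":0,"tx":0,"ty":0,"tz":-50,"gripper":0.6},{"wx":0,"wy":0,"wz":0,"tx":0,"ty":0,"tz":-80,"gripper":0.6},{"wx":0,"wy":0,"wz":0,"tx":35,"ty":0,"tz":-80,"gripper":0.6},{"wx":0,"wy":0,"wz":0,"tx":73,"ty":0,"tz":-80,"gripper":0.6}]'
python3 -m creep '[{"wx":0,"wy":0,"wz":0,"tx":0,"ty":0,"tz":0,"gripper":0.6},{"wx":0,"wy":0,"wz":0,"tx":0,"ty":0,"tz":0,"gripper":0.6},{"wx":0,"wy":0,"wz":0,"tx":0,"ty":0,"tz":0,"gripper":0.6}]'
python3 - <<'E'
from h import *
go(568.4,88.2,42,7.6); print(get_obs()["qpos"].round(1))
p,W=table("side")
for y0 in ((.43,.55),(.02,.13)),((.46,.56),(-.08,.02)):
    m=box(W,*y0,(.0655,.078)); print(rect(W[m]))
E
```

```text
time_s: 22.77
tool_pos: [0.4956, 0.0792, 0.0169]
tool_rot: [180.0, -0.0, 7.6]
force: [0.5, 0.1, -0.4]
grip_width: 0.0625
grasp_force: 0.0
time_s: 23.18
tool_pos: [0.5705, 0.0879, 0.1017]
tool_rot: [179.7, -0.5, 7.5]
force: [-0.4, 0.2, 2.0]
grip_width: 0.0696
grasp_force: 0.0
time_s: 23.43
tool_pos: [0.5669, 0.0893, 0.0961]
tool_rot: [-179.9, 0.1, 7.6]
force: [-0.2, 0.2, -0.1]
grip_width: 0.0696
grasp_force: 0.0
tx 1.4 ty 1.3 tz 54.1 wz 0.0
[  28.3   18.8  -47.1   99.4   14.6   68.3 -105.1]
side red [0.5669 0.0862 0.1108] 28
side red [0.5609 0.1941 0.1099] 18
side knob (583, -21, 41, 34, -56.5)
side knob (566, 88, 40, 33, -76.5)
side knob (556, 197, 40, 38, -57.3)
(502, 80, 100, 49, 9.9)
(513, -28, 91, 51, 13.2)
```

```bash
python3 -m creep '[{"wx":0,"wy":0,"wz":0,"tx":0.5,"ty":1,"tz":25,"gripper":0.6},{"wx":0,"wy":0,"wz":0,"tx":0.5,"ty":1,"tz":45,"gripper":0.6},{"wx":0,"wy":0,"wz":0,"tx":0.5,"ty":1,"tz":53,"gripper":0.6},{"wx":0,"wy":0,"wz":0,"tx":0.5,"ty":1,"tz":53,"gripper":-1},{"wx":0,"wy":0,"wz":0,"tx":0.5,"ty":1,"tz":53,"gripper":-1}]' 40
python3 -m creep '[{"wx":0,"wy":0,"wz":0,"tx":0,"ty":0,"tz":0,"gripper":-1},{"wx":0,"wy":0,"wz":0,"tx":0,"ty":0,"tz":0,"gripper":-1},{"wx":0,"wy":0,"wz":0,"tx":0,"ty":0,"tz":0,"gripper":-1},{"wx":0,"wy":0,"wz":0,"tx":0,"ty":0,"tz":0,"gripper":-1}]'
```

```text
time_s: 23.9
tool_pos: [0.568, 0.088, 0.0444]
tool_rot: [180.0, -0.0, 7.6]
force: [0.5, 1.4, 0.4]
grip_width: 0.0622
grasp_force: 0.0
time_s: 24.23
tool_pos: [0.5692, 0.0875, 0.0449]
tool_rot: [179.9, -0.1, 7.6]
force: [-0.7, 1.0, 3.7]
grip_width: 0.0388
grasp_force: 40.0
```

```bash
python3 -m creep '[{"wx":0,"wy":0,"wz":7,"tx":0,"ty":0,"tz":0,"gripper":-1},{"wx":0,"wy":0,"wz":14,"tx":0,"ty":0,"tz":0,"gripper":-1},{"wx":0,"wy":0,"wz":21,"tx":0,"ty":0,"tz":0,"gripper":-1},{"wx":0,"wy":0,"wz":28,"tx":0,"ty":0,"tz":0,"gripper":-1},{"wx":0,"wy":0,"wz":35,"tx":0,"ty":0,"tz":0,"gripper":-1}]'
python3 - <<'E'
from h import *
o=get_obs(); print(o["qpos"].round(1),o["wrist_torque"].round(3))
p,W=table("side"); m=box(W,(.4,.56),(.03,.13),(.0655,.078)); print(rect(W[m]))
r=np.radians(7.6); c=np.array([613,94.2])/1000; D=W[...,:2]-c
S=np.stack([D[...,0]*np.cos(r)+D[...,1]*np.sin(r),-D[...,0]*np.sin(r)+D[...,1]*np.cos(r)],-1)
m=(abs(S[...,1])<.03)&(S[...,0]<-.07)&(W[...,2]>.0575)&(W[...,2]<.08)
for k in np.argwhere(m)[::12]: print(S[tuple(k)].round(3),W[tuple(k)][2].round(3),p[tuple(k)])
E
```

```text
time_s: 24.65
tool_pos: [0.5695, 0.0895, 0.0449]
tool_rot: [-179.8, -0.1, -27.7]
force: [2.0, 2.9, 1.3]
grip_width: 0.039
grasp_force: 40.0
[  21.9   20.4  -39.5  102.3   14.4   62.3 -140.2] [ 0.583 -0.26   0.073]
side red [ 0.6311 -0.0731  0.1118] 34
side red [0.5664 0.0881 0.1107] 30
side knob (567, 92, 59, 34, 76.0)
side knob (555, 197, 39, 38, -76.0)
(508, 80, 107, 48, 7.4)
[-0.073 -0.017] 0.067 [79 79 73]
[-0.09  -0.019] 0.069 [ 46  68 110]
[-0.096 -0.018] 0.069 [ 77  94 114]
[-0.092 -0.014] 0.068 [45 62 95]
[-0.079 -0.005] 0.066 [75 74 70]
[-0.11  -0.014] 0.073 [ 87 121 144]
[-0.087 -0.001] 0.07 [107 112 120]
[-0.117 -0.012] 0.073 [ 61 106 142]
[-0.086  0.003] 0.069 [112 112 116]
[-0.115 -0.011] 0.069 [ 60 102 134]
[-0.075  0.011] 0.068 [72 72 68]
[-0.104 -0.002] 0.069 [ 88 135 146]
[-0.133 -0.015] 0.07 [47 58 89]
[-0.092  0.01 ] 0.071 [ 51  73 115]
[-0.121 -0.003] 0.072 [ 92 120 138]
[-0.076  0.019] 0.069 [73 74 69]
[-0.106  0.008] 0.073 [ 51  76 120]
[-0.136 -0.004] 0.074 [ 56  77 124]
[-0.088  0.02 ] 0.072 [ 70  83 102]
[-0.117  0.007] 0.072 [50 59 82]
[-0.144 -0.012] 0.067 
[... 416 characters left out ...]
.069 [ 85 132 142]
[-0.104  0.023] 0.059 [148 136 123]
[-0.139  0.021] 0.073 [ 84 130 142]
[-0.113  0.023] 0.059 [150 136 125]
[-0.144  0.013] 0.064 [113 104  93]
[-0.136  0.022] 0.066 [150 136 122]
[-0.14   0.024] 0.066 [149 136 122]
[-0.144  0.019] 0.058 [138 127 114]
[-0.157  0.023] 0.061 [116 111 101]
[-0.557  0.009] 0.08 [53 44 40]
[-0.561  0.018] 0.079 [54 46 41]
[-0.563  0.015] 0.063 [60 53 38]
[-0.57   0.029] 0.079 [58 53 50]
[-0.568  0.028] 0.059 [80 76 52]
[-0.695 -0.019] 0.061 [61 56 51]
[-0.694 -0.012] 0.058 [61 57 51]
[-0.682  0.017] 0.079 [51 46 43]
[-0.691  0.005] 0.06 [62 56 50]
[-0.691  0.013] 0.062 [64 59 55]
[-0.69   0.019] 0.062 [64 59 53]
[-0.687  0.028] 0.061 [62 55 50]
```

Positive wz runs joint 7 down, and it is already at −140°. I'll open, turn the hand back 175° around the knob, re-grip and do one long stroke.

```bash
python3 -m creep '[{"wx":0,"wy":0,"wz":0,"tx":0,"ty":0,"tz":0,"gripper":0.5},{"wx":0,"wy":0,"wz":0,"tx":0,"ty":0,"tz":0,"gripper":0.5},{"wx":0,"wy":0,"wz":0,"tx":0,"ty":0,"tz":0,"gripper":0.5},{"wx":0,"wy":0,"wz":0,"tx":0,"ty":0,"tz":0,"gripper":0.5}]'
for i in 1 2 3 4 5; do python3 -m creep '[{"wx":0,"wy":0,"wz":-7,"tx":0,"ty":0,"tz":0,"gripper":0.5},{"wx":0,"wy":0,"wz":-14,"tx":0,"ty":0,"tz":0,"gripper":0.5},{"wx":0,"wy":0,"wz":-21,"tx":0,"ty":0,"tz":0,"gripper":0.5},{"wx":0,"wy":0,"wz":-28,"tx":0,"ty":0,"tz":0,"gripper":0.5},{"wx":0,"wy":0,"wz":-35,"tx":0,"ty":0,"tz":0,"gripper":0.5}]' | grep -E "pos|rot|force:"; done
python3 - <<'E'
from h import *
print(get_obs()["qpos"].round(1)); go(568,88.2,44,146)
E
```

```text
time_s: 25.03
tool_pos: [0.5681, 0.0874, 0.0436]
tool_rot: [179.9, 0.0, -27.3]
force: [-0.2, 0.9, -0.3]
grip_width: 0.058
grasp_force: 0.0
tool_pos: [0.5682, 0.0875, 0.0437]
tool_rot: [180.0, 0.0, 8.0]
force: [0.1, 0.8, 0.2]
grasp_force: 0.0
tool_pos: [0.5682, 0.0874, 0.0437]
tool_rot: [-180.0, 0.0, 43.0]
force: [-0.3, -0.3, 0.9]
grasp_force: 0.0
tool_pos: [0.5682, 0.0874, 0.0437]
tool_rot: [-180.0, 0.0, 78.0]
force: [0.2, 0.9, -0.8]
grasp_force: 0.0
tool_pos: [0.5683, 0.0873, 0.0437]
tool_rot: [-180.0, 0.0, 113.0]
force: [0.1, 0.1, -0.4]
grasp_force: 0.0
tool_pos: [0.5684, 0.0873, 0.0437]
tool_rot: [-180.0, -0.0, 148.0]
force: [0.1, -0.2, -1.3]
grasp_force: 0.0
[ 44.5  36.4 -72.7 101.8  37.   70.4  19.4]
tx 0.8 ty 0.6 tz -0.3 wz 2.0
```

```bash
python3 -m creep '[{"wx":0,"wy":0,"wz":0,"tx":0,"ty":0,"tz":0,"gripper":-1},{"wx":0,"wy":0,"wz":0,"tx":0,"ty":0,"tz":0,"gripper":-1},{"wx":0,"wy":0,"wz":0,"tx":0,"ty":0,"tz":0,"gripper":-1},{"wx":0,"wy":0,"wz":0,"tx":0,"ty":0,"tz":0,"gripper":-1},{"wx":0,"wy":0,"wz":0,"tx":0,"ty":0,"tz":0,"gripper":-1}]' 40 | tail -2
python3 -m creep '[{"wx":0,"wy":0,"wz":7,"tx":0,"ty":0,"tz":0,"gripper":-1},{"wx":0,"wy":0,"wz":14,"tx":0,"ty":0,"tz":0,"gripper":-1},{"wx":0,"wy":0,"wz":21,"tx":0,"ty":0,"tz":0,"gripper":-1},{"wx":0,"wy":0,"wz":28,"tx":0,"ty":0,"tz":0,"gripper":-1},{"wx":0,"wy":0,"wz":35,"tx":0,"ty":0,"tz":0,"gripper":-1}]'
python3 -c "
from h import *; print(get_obs()['wrist_torque'].round(3))"
python3 -m creep '[{"wx":0,"wy":0,"wz":7,"tx":0,"ty":0,"tz":0,"gripper":-1},{"wx":0,"wy":0,"wz":14,"tx":0,"ty":0,"tz":0,"gripper":-1},{"wx":0,"wy":0,"wz":21,"tx":0,"ty":0,"tz":0,"gripper":-1},{"wx":0,"wy":0,"wz":28,"tx":0,"ty":0,"tz":0,"gripper":-1},{"wx":0,"wy":0,"wz":35,"tx":0,"ty":0,"tz":0,"gripper":-1}]'
python3 -c "
from h import *; print(get_obs()['wrist_torque'].round(3))"
python3 -m creep '[{"wx":0,"wy":0,"wz":7,"tx":0,"ty":0,"tz":0,"gripper":-1},{"wx":0,"wy":0,"wz":14,"tx":0,"ty":0,"tz":0,"gripper":-1},{"wx":0,"wy":0,"wz":21,"tx":0,"ty":0,"tz":0,"gripper":-1},{"wx":0,"wy":0,"wz":28,"tx":0,"ty":0,"tz":0,"gripper":-1},{"wx":0,"wy":0,"wz":35,"tx":0,"ty":0,"tz":0,"gripper":-1}]'
python3 -c "
from h import *; print(get_obs()['wrist_torque'].round(3))"
```

```text
grip_width: 0.04
grasp_force: 5.0
time_s: 27.95
tool_pos: [0.571, 0.0908, 0.0443]
tool_rot: [179.6, -0.1, 112.3]
force: [9.0, 6.0, -8.6]
grip_width: 0.039
grasp_force: 40.0
[ 1.374 -1.839  0.146]
time_s: 28.37
tool_pos: [0.5729, 0.0911, 0.0444]
tool_rot: [179.5, -0.5, 77.3]
force: [13.3, 7.3, -13.1]
grip_width: 0.0394
grasp_force: 40.0
[ 1.436 -2.904  0.171]
time_s: 28.78
tool_pos: [0.5746, 0.0903, 0.0445]
tool_rot: [179.7, -0.8, 42.3]
force: [16.0, 4.2, -15.7]
grip_width: 0.0389
grasp_force: 40.0
[ 1.124 -3.681  0.158]
```

```bash
python3 -m creep '[{"wx":0,"wy":0,"wz":7,"tx":0,"ty":0,"tz":0,"gripper":-1},{"wx":0,"wy":0,"wz":14,"tx":0,"ty":0,"tz":0,"gripper":-1},{"wx":0,"wy":0,"wz":21,"tx":0,"ty":0,"tz":0,"gripper":-1},{"wx":0,"wy":0,"wz":28,"tx":0,"ty":0,"tz":0,"gripper":-1},{"wx":0,"wy":0,"wz":35,"tx":0,"ty":0,"tz":0,"gripper":-1}]'
python3 -c "
from h import *; print(get_obs()['wrist_torque'].round(3))"
python3 -m creep '[{"wx":0,"wy":0,"wz":7,"tx":0,"ty":0,"tz":0,"gripper":-1},{"wx":0,"wy":0,"wz":14,"tx":0,"ty":0,"tz":0,"gripper":-1},{"wx":0,"wy":0,"wz":21,"tx":0,"ty":0,"tz":0,"gripper":-1},{"wx":0,"wy":0,"wz":28,"tx":0,"ty":0,"tz":0,"gripper":-1},{"wx":0,"wy":0,"wz":35,"tx":0,"ty":0,"tz":0,"gripper":-1}]'
python3 - <<'E'
from h import *
o=get_obs(); print(o["qpos"].round(1),o["wrist_torque"].round(3)); p,W=cloud("side"); cv2.imwrite("pics/s9.png",cv2.resize(p[160:290,210:350,::-1],(700,600),interpolation=2))
E
```

```text
time_s: 29.2
tool_pos: [0.5754, 0.0886, 0.0444]
tool_rot: [-179.9, -0.8, 7.2]
force: [18.2, 2.1, -15.1]
grip_width: 0.0395
grasp_force: 40.0
[ 0.538 -3.974  0.182]
time_s: 29.62
tool_pos: [0.5751, 0.0868, 0.0444]
tool_rot: [-179.6, -0.7, -27.8]
force: [16.4, -1.6, -13.3]
grip_width: 0.0391
grasp_force: 40.0
[  21.6   20.4  -38.8  102.2   14.5   61.6 -140.1] [-0.109 -3.68   0.128]
```

View pics/s9.png

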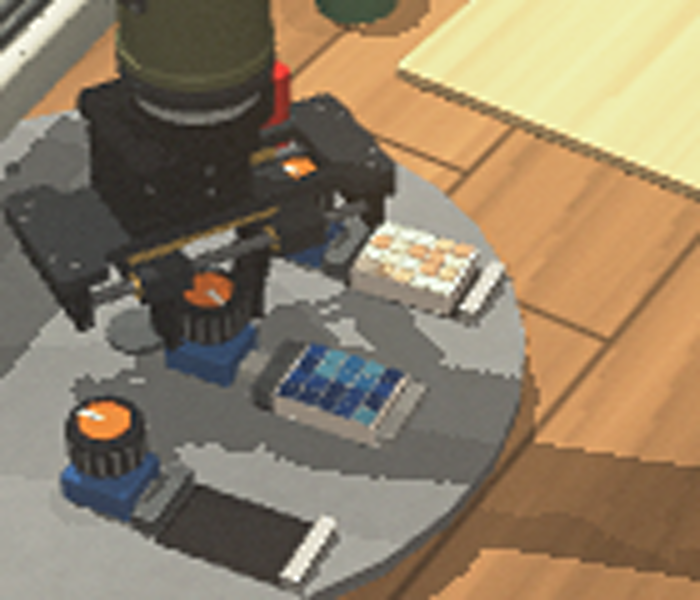

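The picture shows the blue tablet pressed between the jaw (270,370) and fence (405,400). The pointer has turned from upper left to lower right, about 200°, at the set torque. Next is knob 3: the forces during the stroke suggest the true knob axes lie about 3 mm farther in x, so I'll correct for that.

```bash
python3 -m creep '[{"wx":0,"wy":0,"wz":0,"tx":0,"ty":0,"tz":0,"gripper":0.5},{"wx":0,"wy":0,"wz":0,"tx":0,"ty":0,"tz":0,"gripper":0.5},{"wx":0,"wy":0,"wz":0,"tx":0,"ty":0,"tz":0,"gripper":0.5},{"wx":0,"wy":0,"wz":0,"tx":0,"ty":0,"tz":-25,"gripper":0.5},{"wx":0,"wy":0,"wz":0,"tx":0,"ty":0,"tz":-60,"gripper":0.5}]'
python3 -m creep '[{"wx":0,"wy":0,"wz":-7,"tx":13.3,"ty":17.6,"tz":0,"gripper":0.5},{"wx":0,"wy":0,"wz":-14,"tx":26.6,"ty":35.2,"tz":0,"gripper":0.5},{"wx":0,"wy":0,"wz":-21,"tx":40,"ty":53,"tz":0,"gripper":0.5},{"wx":0,"wy":0,"wz":-28,"tx":53,"ty":70.5,"tz":0,"gripper":0.5},{"wx":0,"wy":0,"wz":-35,"tx":66.4,"ty":88.2,"tz":0,"gripper":0.5}]'
python3 -m creep '[{"wx":0,"wy":0,"wz":-7,"tx":0,"ty":0,"tz":0,"gripper":0.5},{"wx":0,"wy":0,"wz":-14,"tx":0,"ty":0,"tz":0,"gripper":0.5},{"wx":0,"wy":0,"wz":-21,"tx":0,"ty":0,"tz":0,"gripper":0.5},{"wx":0,"wy":0,"wz":-28,"tx":0,"ty":0,"tz":0,"gripper":0.5},{"wx":0,"wy":0,"wz":-35,"tx":0,"ty":0,"tz":0,"gripper":0.5}]'
python3 -m creep '[{"wx":0,"wy":0,"wz":-7,"tx":0,"ty":0,"tz":0,"gripper":0.5},{"wx":0,"wy":0,"wz":-14,"tx":0,"ty":0,"tz":0,"gripper":0.5},{"wx":0,"wy":0,"wz":-21,"tx":0,"ty":0,"tz":0,"gripper":0.5},{"wx":0,"wy":0,"wz":-28,"tx":0,"ty":0,"tz":0,"gripper":0.5},{"wx":0,"wy":0,"wz":-35,"tx":0,"ty":0,"tz":0,"gripper":0.5}]'
python3 - <<'E'
from h import *
o=get_obs(); print(o["qpos"].round(1),o["tool_pos"],o["tool_rot"])
p,W=cloud("side")
r=np.radians(7.6); c=np.array([613,94.2])/1000; D=W[...,:2]-c
S=np.stack([D[...,0]*np.cos(r)+D[...,1]*np.sin(r),-D[...,0]*np.sin(r)+D[...,1]*np.cos(r)],-1)
for y0 in (-.11,0): 
  m=(abs(S[...,1]-y0)<.02)&(abs(S[...,0]+.12)<.06)&(W[...,2]>.0655)&(W[...,2]<.08)
  g=m&(p.min(-1)<p.max(-1)*.85); d=m&(p.max(-1)<90)&(p.max(-1)<p.min(-1)*1.15)
  print(y0,"tab x",np.percentile(S[g][:,0],[2,98]).round(4),"jaw",np.percentile(S[d][:,0],[5,95]).round(4),d.sum())
cv2.imwrite("pics/s10.png",cv2.resize(p[160:290,210:350,::-1],(700,600),interpolation=2))
E
```

```text
time_s: 30.08
tool_pos: [0.5647, 0.0876, 0.1012]
tool_rot: [179.8, 0.4, -27.4]
force: [0.4, -0.2, 0.4]
grip_width: 0.0616
grasp_force: 0.0
time_s: 30.5
tool_pos: [0.5863, -0.0215, 0.1041]
tool_rot: [180.0, 0.0, 8.0]
force: [0.6, -0.2, 0.2]
grip_width: 0.0653
grasp_force: 0.0
time_s: 30.92
tool_pos: [0.5862, -0.0206, 0.1039]
tool_rot: [-180.0, 0.1, 43.0]
force: [-0.4, -0.1, 0.2]
grip_width: 0.0651
grasp_force: 0.0
time_s: 31.33
tool_pos: [0.5862, -0.0206, 0.1039]
tool_rot: [-180.0, 0.0, 78.0]
force: [-0.2, 0.2, 0.3]
grip_width: 0.0653
grasp_force: 0.0
[ 43.8  22.4 -54.3  97.   19.2  70.5 -27. ] [ 0.58620569 -0.02061407  0.10393473] [-1.79956745e+02  3.75677509e-02  7.79800218e+01]
-0.11 tab x [-0.1447 -0.0613] jaw [-0.0791 -0.0682] 25Traceback (most recent call last):
  File "<stdin>", line 9, in <module>
    return _quantile_unchecked(
        a, q, axis, out, overwrite_input, method, keepdims, weights)
    return _ureduce(a,
                    func=_quantile_ureduce_func,
    ...<5 lines>...
                    overwrite_input=overwrite_input,
                    method=method)
    r = func(a, **kwargs)
    result = _quantile(arr,
                       quantiles=q,
    ...<2 lines>...
                       out=out,
                       weights=wgt)
    slices_having_nans = np.isnan(arr[-1, ...])
                                  ~~~^^^^^^^^^
IndexError: index -1 is out of bounds for axis 0 with size 0
```

```bash
python3 -m creep '[{"wx":0,"wy":0,"wz":-7,"tx":-1,"ty":0,"tz":0,"gripper":0.5},{"wx":0,"wy":0,"wz":-14,"tx":-1,"ty":0,"tz":0,"gripper":0.5},{"wx":0,"wy":0,"wz":-21,"tx":-1,"ty":0,"tz":0,"gripper":0.5},{"wx":0,"wy":0,"wz":-28,"tx":-1,"ty":0,"tz":0,"gripper":0.5},{"wx":0,"wy":0,"wz":-35,"tx":-1,"ty":0,"tz":0,"gripper":0.5}]' | grep tool
python3 -m creep '[{"wx":0,"wy":0,"wz":-7,"tx":0,"ty":0,"tz":0,"gripper":0.5},{"wx":0,"wy":0,"wz":-14,"tx":0,"ty":0,"tz":0,"gripper":0.5},{"wx":0,"wy":0,"wz":-21,"tx":0,"ty":0,"tz":0,"gripper":0.5},{"wx":0,"wy":0,"wz":-28,"tx":0,"ty":0,"tz":0,"gripper":0.5},{"wx":0,"wy":0,"wz":-35,"tx":0,"ty":0,"tz":0,"gripper":0.5}]' | grep tool
python3 -m creep '[{"wx":0,"wy":0,"wz":0,"tx":0,"ty":0,"tz":25,"gripper":0.5},{"wx":0,"wy":0,"wz":0,"tx":0,"ty":0,"tz":45,"gripper":0.5},{"wx":0,"wy":0,"wz":0,"tx":0,"ty":0,"tz":60,"gripper":0.5},{"wx":0,"wy":0,"wz":0,"tx":0,"ty":0,"tz":60,"gripper":0.5},{"wx":0,"wy":0,"wz":0,"tx":0,"ty":0,"tz":60,"gripper":-1}]' 40
python3 - <<'E'
from h import *
o=get_obs(); print(o["qpos"].round(1)); go(586,-21.7,44,148)
E
```

```text
tool_pos: [0.5862, -0.0217, 0.104]
tool_rot: [-180.0, 0.0, 112.8]
tool_pos: [0.5861, -0.0218, 0.1039]
tool_rot: [-179.9, -0.0, 147.8]
time_s: 32.63
tool_pos: [0.586, -0.0217, 0.0435]
tool_rot: [-180.0, -0.1, 147.6]
force: [0.7, 0.6, 0.5]
grip_width: 0.0629
grasp_force: 0.0
[ 50.2  32.5 -64.9 100.2  31.6  68.1  33.9]
tx -0.0 ty -0.0 tz -0.5 wz -0.4
```

```bash
python3 -m creep '[{"wx":0,"wy":0,"wz":0,"tx":0,"ty":0,"tz":0,"gripper":-1},{"wx":0,"wy":0,"wz":0,"tx":0,"ty":0,"tz":0,"gripper":-1},{"wx":0,"wy":0,"wz":0,"tx":0,"ty":0,"tz":0,"gripper":-1},{"wx":0,"wy":0,"wz":0,"tx":0,"ty":0,"tz":0,"gripper":-1},{"wx":0,"wy":0,"wz":0,"tx":0,"ty":0,"tz":0,"gripper":-1}]' 40
python3 -m creep '[{"wx":0,"wy":0,"wz":7,"tx":0,"ty":0,"tz":0,"gripper":-1},{"wx":0,"wy":0,"wz":14,"tx":0,"ty":0,"tz":0,"gripper":-1},{"wx":0,"wy":0,"wz":21,"tx":0,"ty":0,"tz":0,"gripper":-1},{"wx":0,"wy":0,"wz":28,"tx":0,"ty":0,"tz":0,"gripper":-1},{"wx":0,"wy":0,"wz":35,"tx":0,"ty":0,"tz":0,"gripper":-1}]'
python3 -m creep '[{"wx":0,"wy":0,"wz":7,"tx":0,"ty":0,"tz":0,"gripper":-1},{"wx":0,"wy":0,"wz":14,"tx":0,"ty":0,"tz":0,"gripper":-1},{"wx":0,"wy":0,"wz":21,"tx":0,"ty":0,"tz":0,"gripper":-1},{"wx":0,"wy":0,"wz":28,"tx":0,"ty":0,"tz":0,"gripper":-1},{"wx":0,"wy":0,"wz":35,"tx":0,"ty":0,"tz":0,"gripper":-1}]'
python3 -c "
from h import *; print(get_obs()['wrist_torque'].round(3))"
python3 -m creep '[{"wx":0,"wy":0,"wz":7,"tx":0,"ty":0,"tz":0,"gripper":-1},{"wx":0,"wy":0,"wz":14,"tx":0,"ty":0,"tz":0,"gripper":-1},{"wx":0,"wy":0,"wz":21,"tx":0,"ty":0,"tz":0,"gripper":-1},{"wx":0,"wy":0,"wz":28,"tx":0,"ty":0,"tz":0,"gripper":-1},{"wx":0,"wy":0,"wz":35,"tx":0,"ty":0,"tz":0,"gripper":-1}]'
python3 -c "
from h import *; print(get_obs()['wrist_torque'].round(3),get_obs()['qpos'].round(1))"
```

```text
time_s: 33.05
tool_pos: [0.5874, -0.0215, 0.0448]
tool_rot: [179.9, 0.1, 147.6]
force: [0.4, 0.2, 2.9]
grip_width: 0.0391
grasp_force: 40.0
time_s: 33.47
tool_pos: [0.587, -0.0219, 0.0448]
tool_rot: [180.0, 0.0, 112.3]
force: [-0.8, 0.1, 3.7]
grip_width: 0.0393
grasp_force: 40.0
time_s: 33.88
tool_pos: [0.5865, -0.0219, 0.0448]
tool_rot: [-180.0, 0.1, 77.3]
force: [-3.0, -0.7, 4.5]
grip_width: 0.0393
grasp_force: 40.0
[-0.101  0.48   0.064]
time_s: 34.3
tool_pos: [0.586, -0.0217, 0.0448]
tool_rot: [-180.0, 0.1, 42.3]
force: [-3.5, -0.5, 5.4]
grip_width: 0.039
grasp_force: 40.0
[0.078 0.708 0.05 ] [ 36.1  23.2 -44.2 100.6  17.8  63.6 -61.6]
```

```bash
python3 -m creep '[{"wx":0,"wy":0,"wz":7,"tx":0,"ty":0,"tz":0,"gripper":-1},{"wx":0,"wy":0,"wz":14,"tx":0,"ty":0,"tz":0,"gripper":-1},{"wx":0,"wy":0,"wz":21,"tx":0,"ty":0,"tz":0,"gripper":-1},{"wx":0,"wy":0,"wz":28,"tx":0,"ty":0,"tz":0,"gripper":-1},{"wx":0,"wy":0,"wz":35,"tx":0,"ty":0,"tz":0,"gripper":-1}]'
python3 -c "
from h import *; print(get_obs()['wrist_torque'].round(3))"
python3 -m creep '[{"wx":0,"wy":0,"wz":7,"tx":0,"ty":0,"tz":0,"gripper":-1},{"wx":0,"wy":0,"wz":14,"tx":0,"ty":0,"tz":0,"gripper":-1},{"wx":0,"wy":0,"wz":21,"tx":0,"ty":0,"tz":0,"gripper":-1},{"wx":0,"wy":0,"wz":28,"tx":0,"ty":0,"tz":0,"gripper":-1},{"wx":0,"wy":0,"wz":35,"tx":0,"ty":0,"tz":0,"gripper":-1}]'
python3 -c "
from h import *; print(get_obs()['wrist_torque'].round(3),get_obs()['qpos'].round(1))"
```

```text
time_s: 34.72
tool_pos: [0.5859, -0.0212, 0.0448]
tool_rot: [-180.0, 0.1, 7.3]
force: [-4.1, -0.6, 4.9]
grip_width: 0.039
grasp_force: 40.0
[0.228 0.851 0.142]
time_s: 35.13
tool_pos: [0.5859, -0.0207, 0.0448]
tool_rot: [180.0, 0.1, -27.7]
force: [-3.8, 1.7, 4.1]
grip_width: 0.0391
grasp_force: 40.0
[0.359 0.743 0.167] [  26.5   20.2  -32.1  100.9   11.9   62.4 -127.2]
```

```bash
python3 -m creep '[{"wx":0,"wy":0,"wz":7,"tx":0,"ty":0,"tz":0,"gripper":-1},{"wx":0,"wy":0,"wz":14,"tx":0,"ty":0,"tz":0,"gripper":-1},{"wx":0,"wy":0,"wz":20,"tx":0,"ty":0,"tz":0,"gripper":-1}]'
python3 -c "
from h import *; print(get_obs()['wrist_torque'].round(3),get_obs()['qpos'].round(1))"
python3 -m creep '[{"wx":0,"wy":0,"wz":0,"tx":0,"ty":0,"tz":0,"gripper":0.5},{"wx":0,"wy":0,"wz":0,"tx":0,"ty":0,"tz":0,"gripper":0.5},{"wx":0,"wy":0,"wz":0,"tx":0,"ty":0,"tz":0,"gripper":0.5},{"wx":0,"wy":0,"wz":0,"tx":0,"ty":0,"tz":-25,"gripper":0.5},{"wx":0,"wy":0,"wz":0,"tx":0,"ty":0,"tz":-60,"gripper":0.5}]'
python3 -m creep '[{"wx":0,"wy":0,"wz":-7,"tx":20,"ty":30,"tz":-10,"gripper":0.5},{"wx":0,"wy":0,"wz":-14,"tx":40,"ty":60,"tz":-10,"gripper":0.5},{"wx":0,"wy":0,"wz":-21,"tx":60,"ty":90,"tz":-10,"gripper":0.5},{"wx":0,"wy":0,"wz":-28,"tx":70,"ty":110,"tz":-10,"gripper":0.5},{"wx":0,"wy":0,"wz":-35,"tx":70,"ty":120,"tz":-10,"gripper":0.5}]'
python3 - <<'E'
from h import *
o=get_obs(); print(o["qpos"].round(1),o["tool_pos"],o["tool_rot"])
p,W=cloud("side"); q,V=cloud("top")
cv2.imwrite("pics/s10.png",np.hstack([cv2.resize(p[170:290,220:340,::-1],(400,400),interpolation=2),cv2.resize(q[160:260,210:310,::-1],(400,400),interpolation=2)]))
E
```

```text
time_s: 35.38
tool_pos: [0.5861, -0.0205, 0.0448]
tool_rot: [180.0, 0.1, -47.6]
force: [-3.1, 1.5, 5.1]
grip_width: 0.0391
grasp_force: 40.0
[0.488 0.599 0.141] [  23.8   19.6  -28.9  101.    10.5   62.1 -146.2]
time_s: 35.8
tool_pos: [0.5835, -0.0224, 0.1008]
tool_rot: [179.7, 0.3, -47.3]
force: [0.2, -0.8, 0.0]
grip_width: 0.0623
grasp_force: 0.0
time_s: 36.22
tool_pos: [0.5442, -0.1613, 0.1136]
tool_rot: [179.8, 0.0, -12.7]
force: [-0.3, -0.3, 0.2]
grip_width: 0.0648
grasp_force: 0.0
[ 39.7  13.4 -29.5  99.8   7.2  68.7 -94.6] [ 0.54422921 -0.16131331  0.11356901] [ 1.79833425e+02  2.15205755e-03 -1.27174509e+01]
```

View pics/s10.png

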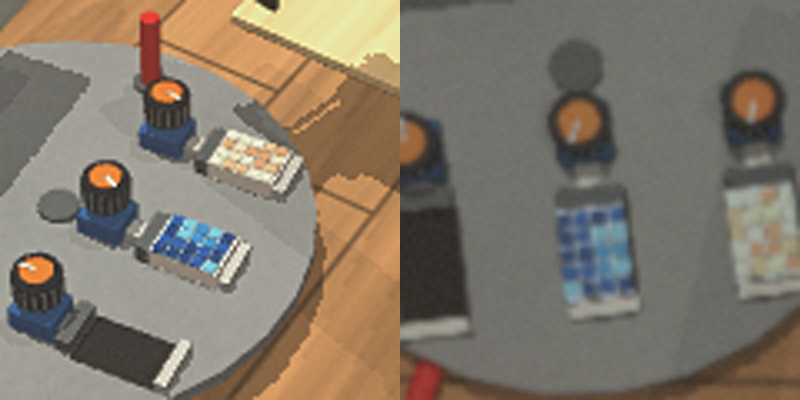

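Both tablets sit against their fences with the jaws closed; the pointers of knobs 2 and 3 now point toward the clamps. I'll measure the pointer angles against untouched knob 1.

Run:
```python
from h import *
for c in("side","top"):
  p,W=cloud(c)
  for n,k in (("k1",(556,197)),("k2",(570,88)),("k3",(585,-21.5))):
    m=(np.hypot(W[...,0]-k[0]/1e3,W[...,1]-k[1]/1e3)<.022)&(W[...,2]>.1); o=m&(p[...,0]>110)   # cap + pointer
    cen=W[o][:,:2].mean(0); b=p[...,2].astype(float)/np.maximum(p[...,0],1); w=np.where(o,np.clip(b-.45,0,1),0); w[~o]=0
    d=((W[...,:2]-cen)*w[...,None])[o].sum(0)/w[o].sum(); a=-np.degrees(np.arctan2(d[1],d[0]))+7.6
    print(c,n,"cw from stand x: %.0f"%(a%360),"len %.1f"%(np.hypot(*d)*1e3),o.sum())
```

```text
side k1 cw from stand x: 353 len 7.3 72
side k2 cw from stand x: 237 len 5.8 61
side k3 cw from stand x: 194 len 8.7 54
top k1 cw from stand x: 359 len 8.6 84
top k2 cw from stand x: 211 len 7.2 83
top k3 cw from stand x: 198 len 7.0 79
```

The knobs turned about 215° and 196° against the 138° needed for contact, so both ratchets slipped. Now for the swing: approach the post.

```bash
python3 -m creep '[{"wx":0,"wy":0,"wz":-7,"tx":18,"ty":-26,"tz":-15,"gripper":0.5},{"wx":0,"wy":0,"wz":-14,"tx":36,"ty":-52,"tz":-15,"gripper":0.5},{"wx":0,"wy":0,"wz":-20.3,"tx":54,"ty":-79,"tz":-15,"gripper":0.5},{"wx":0,"wy":0,"wz":-20.3,"tx":72,"ty":-105,"tz":-15,"gripper":0.5},{"wx":0,"wy":0,"wz":-20.3,"tx":72,"ty":-105,"tz":-15,"gripper":0.5}]'
python3 -m creep '[{"wx":0,"wy":0,"wz":0,"tx":0,"ty":0,"tz":0,"gripper":0.5},{"wx":0,"wy":0,"wz":0,"tx":0,"ty":0,"tz":0,"gripper":0.5},{"wx":0,"wy":0,"wz":0,"tx":0,"ty":0,"tz":0,"gripper":0.5}]'
python3 -c "
from h import *; go(637,-74.5,61,7.6)"
```

```text
time_s: 36.83
tool_pos: [0.6431, -0.0577, 0.1289]
tool_rot: [-179.6, -0.2, 8.0]
force: [-1.5, 0.7, -0.3]
grip_width: 0.0654
grasp_force: 0.0
time_s: 37.08
tool_pos: [0.6387, -0.0685, 0.1287]
tool_rot: [180.0, 0.0, 7.5]
force: [0.4, 0.1, -0.1]
grip_width: 0.0653
grasp_force: 0.0
tx -2.4 ty 5.7 tz 67.7 wz -0.1
```

```bash
python3 -m creep '[{"wx":0,"wy":0,"wz":0,"tx":-2.4,"ty":5.7,"tz":0,"gripper":0.5},{"wx":0,"wy":0,"wz":0,"tx":-2.4,"ty":5.7,"tz":25,"gripper":0.5},{"wx":0,"wy":0,"wz":0,"tx":-2.4,"ty":5.7,"tz":50,"gripper":0.5},{"wx":0,"wy":0,"wz":0,"tx":-2.4,"ty":5.7,"tz":67,"gripper":0.5},{"wx":0,"wy":0,"wz":0,"tx":-2.4,"ty":5.7,"tz":67,"gripper":0.5}]' 50
python3 -m creep '[{"wx":0,"wy":0,"wz":0,"tx":0,"ty":0,"tz":0,"gripper":-1},{"wx":0,"wy":0,"wz":0,"tx":0,"ty":0,"tz":0,"gripper":-1},{"wx":0,"wy":0,"wz":0,"tx":0,"ty":0,"tz":0,"gripper":-1},{"wx":0,"wy":0,"wz":0,"tx":0,"ty":0,"tz":0,"gripper":-1},{"wx":0,"wy":0,"wz":0,"tx":0,"ty":0,"tz":0,"gripper":-1}]' | tail -2
python3 -m creep '[{"wx":0,"wy":0,"wz":0,"tx":0,"ty":0,"tz":0,"gripper":-1},{"wx":0,"wy":0,"wz":0,"tx":0,"ty":0,"tz":0,"gripper":-1},{"wx":0,"wy":0,"wz":0,"tx":0,"ty":0,"tz":0,"gripper":-1},{"wx":0,"wy":0,"wz":0,"tx":0,"ty":0,"tz":0,"gripper":-1}]'
python3 - <<'E'
import numpy as np
for n,k in enumerate(range(0,181,9)):
    a=np.radians(k); print(n,k,"tx %.1f ty %.1f"%(-170*np.sin(a),-170*(1-np.cos(a))),end=" | ")
    if n%5==0: b=(-170*np.sin(a),-170*(1-np.cos(a)));
    else: print("rel %.1f %.1f"%(-170*np.sin(a)-b[0],-170*(1-np.cos(a))-b[1]),end="")
    if n%5==0 and n: print("(rel to prev block %.1f %.1f)"%(b[0]-B[0],b[1]-B[1]),end="")
    if n%5==0: B=b
    print()
E
```

```text
time_s: 37.5
tool_pos: [0.6337, -0.076, 0.0579]
tool_rot: [-180.0, 0.4, 7.4]
force: [-0.9, -0.2, -1.3]
grip_width: 0.0652
grasp_force: 0.0
grip_width: 0.0397
grasp_force: 0.0
time_s: 38.25
tool_pos: [0.6377, -0.0749, 0.0621]
tool_rot: [179.9, -0.0, 7.5]
force: [-0.8, -2.0, -0.3]
grip_width: 0.0169
grasp_force: 50.0
0 0 tx -0.0 ty -0.0 | 
1 9 tx -26.6 ty -2.1 | rel -26.6 -2.1
2 18 tx -52.5 ty -8.3 | rel -52.5 -8.3
3 27 tx -77.2 ty -18.5 | rel -77.2 -18.5
4 36 tx -99.9 ty -32.5 | rel -99.9 -32.5
5 45 tx -120.2 ty -49.8 | (rel to prev block -120.2 -49.8)
6 54 tx -137.5 ty -70.1 | rel -17.3 -20.3
7 63 tx -151.5 ty -92.8 | rel -31.3 -43.0
8 72 tx -161.7 ty -117.5 | rel -41.5 -67.7
9 81 tx -167.9 ty -143.4 | rel -47.7 -93.6
10 90 tx -170.0 ty -170.0 | (rel to prev block -49.8 -120.2)
11 99 tx -167.9 ty -196.6 | rel 2.1 -26.6
12 108 tx -161.7 ty -222.5 | rel 8.3 -52.5
13 117 tx -151.5 ty -247.2 | rel 18.5 -77.2
14 126 tx -137.5 ty -269.9 | rel 32.5 -99.9
15 135 tx -120.2 ty -290.2 | (rel to prev block 49.8 -120.2)
16 144 tx -99.9 ty -307.5 | rel 20.3 -17.3
17 153 tx -77.2 ty -321.5 | rel 43.0 -31.3
18 162 tx -52.5 ty -331.7 | rel 67.7 -41.5
19 171 tx -26.6 ty -337.9 | rel 93.6 -47.7
20 180 tx -0.0 ty -340.0 | (rel to prev block 120.2 -49.8)
```

```bash
python3 -m creep '[{"wx":0,"wy":0,"wz":0,"tx":-26.6,"ty":-2,"tz":0,"gripper":-1},{"wx":0,"wy":0,"wz":0,"tx":-52.5,"ty":-8.3,"tz":0,"gripper":-1},{"wx":0,"wy":0,"wz":0,"tx":-77,"ty":-18.5,"tz":0,"gripper":-1},{"wx":0,"wy":0,"wz":0,"tx":-100,"ty":-32.5,"tz":0,"gripper":-1},{"wx":0,"wy":0,"wz":0,"tx":-120,"ty":-50,"tz":0,"gripper":-1}]'
python3 -m creep '[{"wx":0,"wy":0,"wz":0,"tx":-17.3,"ty":-20.3,"tz":0,"gripper":-1},{"wx":0,"wy":0,"wz":0,"tx":-31.3,"ty":-43,"tz":0,"gripper":-1},{"wx":0,"wy":0,"wz":0,"tx":-41.5,"ty":-67.7,"tz":0,"gripper":-1},{"wx":0,"wy":0,"wz":0,"tx":-47.7,"ty":-93.6,"tz":0,"gripper":-1},{"wx":0,"wy":0,"wz":0,"tx":-50,"ty":-120,"tz":0,"gripper":-1}]'
```

```text
time_s: 38.67
tool_pos: [0.5111, -0.0466, 0.062]
tool_rot: [179.6, 0.0, 7.2]
force: [-1.5, -12.2, 5.0]
grip_width: 0.0165
grasp_force: 50.0
time_s: 39.08
tool_pos: [0.4341, 0.0642, 0.0614]
tool_rot: [179.3, 1.5, 7.2]
force: [-33.1, -12.3, 30.4]
grip_width: 0.0096
grasp_force: 47.0
```

The post is squeezing out of the pads (width 9.6 mm). I'll open, find the post and re-grip.

```bash
python3 -m creep '[{"wx":0,"wy":0,"wz":0,"tx":0,"ty":0,"tz":0,"gripper":0},{"wx":0,"wy":0,"wz":0,"tx":0,"ty":0,"tz":0,"gripper":0},{"wx":0,"wy":0,"wz":0,"tx":0,"ty":0,"tz":0,"gripper":0.2},{"wx":0,"wy":0,"wz":0,"tx":0,"ty":0,"tz":0,"gripper":0.2},{"wx":0,"wy":0,"wz":0,"tx":0,"ty":0,"tz":0,"gripper":0.2}]'
python3 - <<'E'
from h import *
p,W=table("side")
E
```

```text
time_s: 39.5
tool_pos: [0.4473, 0.0722, 0.0622]
tool_rot: [180.0, -0.1, 7.5]
force: [0.5, 0.2, 0.4]
grip_width: 0.0347
grasp_force: 0.0
side red [0.718  0.1527 0.1104] 33
side red [0.4425 0.0799 0.0646] 25
side knob (716, 153, 40, 34, 80.5)
side knob (609, 140, 40, 38, -89.9)
side knob (502, 130, 42, 34, -12.0)
```

The post centre is at about (447,72), right at the TCP, and the table is at about 90°. I'll re-grip and go on more slowly.

```bash
python3 -m creep '[{"wx":0,"wy":0,"wz":0,"tx":0,"ty":0,"tz":0,"gripper":-1},{"wx":0,"wy":0,"wz":0,"tx":0,"ty":0,"tz":0,"gripper":-1},{"wx":0,"wy":0,"wz":0,"tx":0,"ty":0,"tz":0,"gripper":-1},{"wx":0,"wy":0,"wz":0,"tx":0,"ty":0,"tz":0,"gripper":-1},{"wx":0,"wy":0,"wz":0,"tx":0,"ty":0,"tz":0,"gripper":-1}]' 40
python3 -m creep '[{"wx":0,"wy":0,"wz":0,"tx":0.5,"ty":-13,"tz":0,"gripper":-1},{"wx":0,"wy":0,"wz":0,"tx":2,"ty":-26.6,"tz":0,"gripper":-1},{"wx":0,"wy":0,"wz":0,"tx":5,"ty":-40,"tz":0,"gripper":-1},{"wx":0,"wy":0,"wz":0,"tx":8.3,"ty":-52.5,"tz":0,"gripper":-1},{"wx":0,"wy":0,"wz":0,"tx":8.3,"ty":-52.5,"tz":0,"gripper":-1}]'
```

```text
time_s: 39.97
tool_pos: [0.4467, 0.0723, 0.0619]
tool_rot: [-180.0, -0.0, 7.5]
force: [-1.8, 6.4, -0.0]
grip_width: 0.0209
grasp_force: 3.5
time_s: 40.38
tool_pos: [0.4473, 0.128, 0.0616]
tool_rot: [-179.9, 0.0, 7.6]
force: [-2.5, 3.1, 0.7]
grip_width: 0.0171
grasp_force: 40.0
```

```bash
python3 -m creep '[{"wx":0,"wy":0,"wz":0,"tx":4.6,"ty":-12.6,"tz":0,"gripper":-1},{"wx":0,"wy":0,"wz":0,"tx":10.2,"ty":-24.7,"tz":0,"gripper":-1},{"wx":0,"wy":0,"wz":0,"tx":16.8,"ty":-36.3,"tz":0,"gripper":-1},{"wx":0,"wy":0,"wz":0,"tx":24.2,"ty":-47.4,"tz":0,"gripper":-1},{"wx":0,"wy":0,"wz":0,"tx":41.5,"ty":-67.7,"tz":0,"gripper":-1}]'
python3 -m creep '[{"wx":0,"wy":0,"wz":0,"tx":9.8,"ty":-9,"tz":0,"gripper":-1},{"wx":0,"wy":0,"wz":0,"tx":20.3,"ty":-17.3,"tz":0,"gripper":-1},{"wx":0,"wy":0,"wz":0,"tx":31.4,"ty":-24.7,"tz":0,"gripper":-1},{"wx":0,"wy":0,"wz":0,"tx":43,"ty":-31.3,"tz":0,"gripper":-1},{"wx":0,"wy":0,"wz":0,"tx":43,"ty":-31.3,"tz":0,"gripper":-1}]'
python3 - <<'E'
from h import *
p,W=table("side"); a=np.radians(7.6+90-27); go((.615+.17*np.cos(np.radians(124.6)))*1000,(.094+.17*np.sin(np.radians(124.6)))*1000,62,7.6)
E
```

```text
time_s: 40.8
tool_pos: [0.4771, 0.1917, 0.0613]
tool_rot: [179.5, 0.5, 7.3]
force: [-9.6, -8.1, 9.7]
grip_width: 0.0171
grasp_force: 40.1
time_s: 41.22
tool_pos: [0.5212, 0.2347, 0.0612]
tool_rot: [-179.9, -0.1, 7.5]
force: [2.2, -0.1, -3.6]
grip_width: 0.017
grasp_force: 40.0
side red [0.5141 0.2384 0.0726] 58
tx -1.7 ty -0.2 tz -0.8 wz -0.1
```

```bash
python3 -m creep '[{"wx":0,"wy":0,"wz":0,"tx":12,"ty":-5.6,"tz":0,"gripper":-1},{"wx":0,"wy":0,"wz":0,"tx":24.7,"ty":-10.2,"tz":0,"gripper":-1},{"wx":0,"wy":0,"wz":0,"tx":37.5,"ty":-13.8,"tz":0,"gripper":-1},{"wx":0,"wy":0,"wz":0,"tx":50.6,"ty":-16.4,"tz":0,"gripper":-1},{"wx":0,"wy":0,"wz":0,"tx":64,"ty":-18,"tz":0,"gripper":-1}]'
python3 -m creep '[{"wx":0,"wy":0,"wz":0,"tx":7,"ty":0,"tz":0,"gripper":-1},{"wx":0,"wy":0,"wz":0,"tx":13,"ty":0,"tz":0,"gripper":-1},{"wx":0,"wy":0,"wz":0,"tx":13,"ty":0,"tz":0,"gripper":-1},{"wx":0,"wy":0,"wz":0,"tx":13,"ty":0,"tz":0,"gripper":-1}]'
python3 - <<'E'
from h import *
p,W=table("side"); go(592.5,262.5,62,7.6)
E
```

```text
time_s: 41.68
tool_pos: [0.5768, 0.2587, 0.061]
tool_rot: [179.8, 0.5, 7.5]
force: [-15.4, -5.5, 10.3]
grip_width: 0.0169
grasp_force: 40.0
time_s: 42.02
tool_pos: [0.5921, 0.262, 0.0612]
tool_rot: [-180.0, 0.1, 7.5]
force: [0.4, 0.8, -2.1]
grip_width: 0.0168
grasp_force: 40.0
side red [0.5812 0.2643 0.0792] 81
side knob (678, -6, 40, 38, -27.5)
side knob (583, 265, 39, 19, 68.4)
tx 0.5 ty -0.5 tz -0.8 wz -0.1
```

Right at the stop with almost no force left. Release, lift and back away in the −x direction.

```bash
python3 -m creep '[{"wx":0,"wy":0,"wz":0,"tx":0,"ty":0,"tz":0,"gripper":0.3},{"wx":0,"wy":0,"wz":0,"tx":0,"ty":0,"tz":0,"gripper":0.3},{"wx":0,"wy":0,"wz":0,"tx":0,"ty":0,"tz":0,"gripper":0.3},{"wx":0,"wy":0,"wz":0,"tx":0,"ty":0,"tz":0,"gripper":0.3},{"wx":0,"wy":0,"wz":0,"tx":0,"ty":0,"tz":-10,"gripper":0.3}]'
python3 -m creep '[{"wx":0,"wy":0,"wz":0,"tx":0,"ty":0,"tz":-30,"gripper":0.3},{"wx":0,"wy":0,"wz":0,"tx":0,"ty":0,"tz":-60,"gripper":0.3},{"wx":0,"wy":0,"wz":0,"tx":-20,"ty":15,"tz":-80,"gripper":0.3},{"wx":0,"wy":0,"wz":0,"tx":-50,"ty":35,"tz":-80,"gripper":0.3},{"wx":0,"wy":0,"wz":0,"tx":-75,"ty":60,"tz":-80,"gripper":0.3}]'
python3 -m creep '[{"wx":0,"wy":0,"wz":0,"tx":0,"ty":38,"tz":0,"gripper":0.3},{"wx":0,"wy":0,"wz":0,"tx":0,"ty":76,"tz":0,"gripper":0.3},{"wx":0,"wy":0,"wz":0,"tx":0,"ty":114,"tz":0,"gripper":0.3},{"wx":0,"wy":0,"wz":0,"tx":0,"ty":152,"tz":0,"gripper":0.3},{"wx":0,"wy":0,"wz":0,"tx":0,"ty":190,"tz":0,"gripper":0.3}]'
python3 -m creep '[{"wx":0,"wy":0,"wz":0,"tx":0,"ty":38,"tz":0,"gripper":0.3},{"wx":0,"wy":0,"wz":0,"tx":0,"ty":76,"tz":0,"gripper":0.3},{"wx":0,"wy":0,"wz":0,"tx":0,"ty":114,"tz":0,"gripper":0.3},{"wx":0,"wy":0,"wz":0,"tx":0,"ty":152,"tz":0,"gripper":0.3},{"wx":0,"wy":0,"wz":0,"tx":0,"ty":190,"tz":0,"gripper":0.3}]'
python3 - <<'E'
from h import *
p,W=table("side"); q,V=table("top")
cv2.imwrite("pics/f.png",np.hstack([cv2.resize(p[100:300,120:340,::-1],(400,400),interpolation=2),cv2.resize(q[40:290,80:330,::-1],(400,400),interpolation=2)]))
for n in("tin","jar","tub","brush","stone","carton_low"):
    r=nets.place_of(n,"side"); print(n,[np.round(x["point"],3) for x in r[:1]])
E
```

```text
time_s: 42.48
tool_pos: [0.5916, 0.2616, 0.0707]
tool_rot: [179.9, 0.2, 7.6]
force: [0.1, -0.1, -0.6]
grip_width: 0.0427
grasp_force: 0.0
time_s: 42.9
tool_pos: [0.5256, 0.1955, 0.1543]
tool_rot: [-179.9, -0.2, 7.8]
force: [-0.1, -0.2, 0.6]
grip_width: 0.0561
grasp_force: 0.0
time_s: 43.32
tool_pos: [0.5515, 0.003, 0.1534]
tool_rot: [179.9, -0.1, 7.6]
force: [0.5, 0.2, -0.8]
grip_width: 0.0568
grasp_force: 0.0
time_s: 43.73
tool_pos: [0.5765, -0.1854, 0.1533]
tool_rot: [179.9, -0.1, 7.6]
force: [1.2, 0.0, 0.5]
grip_width: 0.0567
grasp_force: 0.0
side red [0.5828 0.2656 0.1043] 158
side knob (678, -6, 42, 38, -69.1)
side knob (660, 102, 42, 39, -86.0)
side knob (643, 211, 42, 39, 8.6)
top red [0.5861 0.2596 0.1275] 37
top knob (676, -9, 39, 39, -32.0)
top knob (658, 100, 39, 39, -17.6)
top knob (640, 209, 39, 38, -48.5)
tin [array([ 0.728, -0.301, -0.   ])]
jar [array([0.62 , 0.436, 0.001])]
tub [array([ 0.299,  0.418, -0.003])]
brush [array([0.487, 0.44 , 0.005])]
stone [array([ 0.34 , -0.213,  0.002])]
carton_low [array([0.487, 0.44 , 0.004])]
```

View pics/f.png

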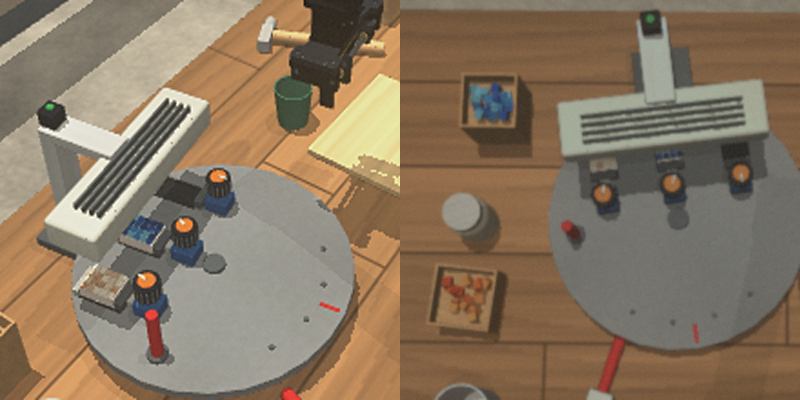

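The tablets are under the lamp and the other things haven't moved. But the knob line reads 9.3° now against 7.4° at loading, so the table looks about 0.03 rad short of the stop. I'll go back and nudge the post.

```bash
python3 -m creep '[{"wx":0,"wy":0,"wz":0,"tx":0,"ty":-38,"tz":0,"gripper":0.3},{"wx":0,"wy":0,"wz":0,"tx":0,"ty":-76,"tz":0,"gripper":0.3},{"wx":0,"wy":0,"wz":0,"tx":0,"ty":-114,"tz":0,"gripper":0.3},{"wx":0,"wy":0,"wz":0,"tx":0,"ty":-152,"tz":0,"gripper":0.3},{"wx":0,"wy":0,"wz":0,"tx":0,"ty":-190,"tz":0,"gripper":0.3}]' >/dev/null
python3 -m creep '[{"wx":0,"wy":0,"wz":0,"tx":0,"ty":-38,"tz":0,"gripper":0.3},{"wx":0,"wy":0,"wz":0,"tx":0,"ty":-76,"tz":0,"gripper":0.3},{"wx":0,"wy":0,"wz":0,"tx":0,"ty":-114,"tz":0,"gripper":0.3},{"wx":0,"wy":0,"wz":0,"tx":0,"ty":-152,"tz":0,"gripper":0.3},{"wx":0,"wy":0,"wz":0,"tx":0,"ty":-190,"tz":0,"gripper":0.3}]' >/dev/null
python3 -m creep '[{"wx":0,"wy":0,"wz":0,"tx":15,"ty":-30,"tz":0,"gripper":0.3},{"wx":0,"wy":0,"wz":0,"tx":45,"ty":-52,"tz":0,"gripper":0.3},{"wx":0,"wy":0,"wz":0,"tx":75,"ty":-60,"tz":0,"gripper":0.3},{"wx":0,"wy":0,"wz":0,"tx":75,"ty":-60,"tz":0,"gripper":0.3},{"wx":0,"wy":0,"wz":0,"tx":75,"ty":-60,"tz":0,"gripper":0.3}]'
python3 -c "
from h import *; go(591,262.5,62,7.6)"
```

```text
time_s: 45.38
tool_pos: [0.5921, 0.2643, 0.151]
tool_rot: [-179.9, 0.1, 7.7]
force: [-1.8, -0.1, 0.8]
grip_width: 0.0565
grasp_force: 0.0
tx -1.3 ty 1.6 tz 89.0 wz 0.1
```

```bash
python3 -m creep '[{"wx":0,"wy":0,"wz":0,"tx":-1,"ty":1,"tz":30,"gripper":0.3},{"wx":0,"wy":0,"wz":0,"tx":-1,"ty":1,"tz":60,"gripper":0.3},{"wx":0,"wy":0,"wz":0,"tx":-1,"ty":1,"tz":80,"gripper":0.3},{"wx":0,"wy":0,"wz":0,"tx":-1,"ty":1,"tz":88,"gripper":0.3},{"wx":0,"wy":0,"wz":0,"tx":-1,"ty":1,"tz":88,"gripper":-1}]' 40 >/dev/null
python3 -m creep '[{"wx":0,"wy":0,"wz":0,"tx":0,"ty":0,"tz":0,"gripper":-1},{"wx":0,"wy":0,"wz":0,"tx":0,"ty":0,"tz":0,"gripper":-1},{"wx":0,"wy":0,"wz":0,"tx":0,"ty":0,"tz":0,"gripper":-1},{"wx":0,"wy":0,"wz":0,"tx":0,"ty":0,"tz":0,"gripper":-1},{"wx":0,"wy":0,"wz":0,"tx":0,"ty":0,"tz":0,"gripper":-1}]'
python3 -m creep '[{"wx":0,"wy":0,"wz":0,"tx":2,"ty":0,"tz":0,"gripper":-1},{"wx":0,"wy":0,"wz":0,"tx":4,"ty":0,"tz":0,"gripper":-1},{"wx":0,"wy":0,"wz":0,"tx":4,"ty":0,"tz":0,"gripper":-1}]'
python3 -m creep '[{"wx":0,"wy":0,"wz":0,"tx":2,"ty":0,"tz":0,"gripper":-1},{"wx":0,"wy":0,"wz":0,"tx":4,"ty":0,"tz":0,"gripper":-1},{"wx":0,"wy":0,"wz":0,"tx":4,"ty":0,"tz":0,"gripper":-1}]'
python3 -c "
from h import *; table('side')"
```

```text
time_s: 46.22
tool_pos: [0.5924, 0.2616, 0.0649]
tool_rot: [-180.0, -0.1, 7.5]
force: [-0.7, 0.2, 0.4]
grip_width: 0.0247
grasp_force: 0.0
time_s: 46.47
tool_pos: [0.5964, 0.2627, 0.0645]
tool_rot: [-179.9, -0.1, 7.5]
force: [-0.5, 1.2, 3.1]
grip_width: 0.017
grasp_force: 40.0
time_s: 46.72
tool_pos: [0.5992, 0.263, 0.0645]
tool_rot: [-180.0, 0.1, 7.5]
force: [-4.1, 0.2, 5.5]
grip_width: 0.0172
grasp_force: 40.0
side red [0.587  0.2658 0.086 ] 91
side knob (675, -9, 41, 39, -31.3)
side knob (589, 265, 39, 19, 68.9)
```

```bash
python3 -m creep '[{"wx":0,"wy":0,"wz":0,"tx":1,"ty":0,"tz":0,"gripper":-1},{"wx":0,"wy":0,"wz":0,"tx":1,"ty":0,"tz":0,"gripper":0.3},{"wx":0,"wy":0,"wz":0,"tx":1,"ty":0,"tz":0,"gripper":0.3},{"wx":0,"wy":0,"wz":0,"tx":1,"ty":0,"tz":0,"gripper":0.3},{"wx":0,"wy":0,"wz":0,"tx":1,"ty":0,"tz":0,"gripper":0.3}]'
python3 -m creep '[{"wx":0,"wy":0,"wz":0,"tx":0,"ty":0,"tz":-30,"gripper":0.3},{"wx":0,"wy":0,"wz":0,"tx":0,"ty":0,"tz":-60,"gripper":0.3},{"wx":0,"wy":0,"wz":0,"tx":0,"ty":0,"tz":-90,"gripper":0.3},{"wx":0,"wy":0,"wz":0,"tx":-35,"ty":15,"tz":-90,"gripper":0.3},{"wx":0,"wy":0,"wz":0,"tx":-75,"ty":25,"tz":-90,"gripper":0.3}]' >/dev/null
python3 -m creep '[{"wx":0,"wy":0,"wz":0,"tx":0,"ty":38,"tz":0,"gripper":0.3},{"wx":0,"wy":0,"wz":0,"tx":0,"ty":76,"tz":0,"gripper":0.3},{"wx":0,"wy":0,"wz":0,"tx":0,"ty":114,"tz":0,"gripper":0.3},{"wx":0,"wy":0,"wz":0,"tx":0,"ty":152,"tz":0,"gripper":0.3},{"wx":0,"wy":0,"wz":0,"tx":0,"ty":190,"tz":0,"gripper":0.3}]' >/dev/null
python3 -m creep '[{"wx":0,"wy":0,"wz":0,"tx":0,"ty":38,"tz":0,"gripper":0.3},{"wx":0,"wy":0,"wz":0,"tx":0,"ty":76,"tz":0,"gripper":0.3},{"wx":0,"wy":0,"wz":0,"tx":0,"ty":114,"tz":0,"gripper":0.3},{"wx":0,"wy":0,"wz":0,"tx":0,"ty":152,"tz":0,"gripper":0.3},{"wx":0,"wy":0,"wz":0,"tx":0,"ty":200,"tz":0,"gripper":0.3}]'
python3 - <<'E'
from h import *
for c in("side","top"): table(c)
E
```

```text
time_s: 47.18
tool_pos: [0.6011, 0.2619, 0.0634]
tool_rot: [180.0, 0.0, 7.5]
force: [-0.8, 0.1, 0.2]
grip_width: 0.036
grasp_force: 0.0
time_s: 48.43
tool_pos: [0.5801, -0.1539, 0.154]
tool_rot: [180.0, -0.0, 7.6]
force: [0.2, -0.1, 0.3]
grip_width: 0.0567
grasp_force: 0.0
side red [0.5889 0.2661 0.1018] 157
side knob (674, -7, 39, 38, -82.2)
side knob (661, 100, 40, 40, 49.7)
side knob (647, 209, 41, 39, -19.4)
top red [0.591  0.2606 0.1273] 36
top knob (672, -10, 39, 39, 46.2)
top knob (658, 99, 39, 39, -43.1)
top knob (643, 207, 39, 38, 89.3)
```

The knob line now reads 7.1–7.6°, the same as at loading, so the table is in the curing stop and the arm is clear. Handing in.

```bash
python3 -c "
from cell import env; print(env.sign_off())"
```

```text
the job is handed in; nothing more can be done
None
```

The job is handed in: both tablets that were there (blue and sand) are clamped, their knobs turned well past the slip point, and the table sits in its curing stop under the lamp with nothing else moved.

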